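# Weigh a coupling nut on the beam scale

### The job

Weigh the brass nut: take the orange tube from its sloping cradle, tip the nut out of it into the scale's pan, and put the empty tube back in its cradle as it lay. Slide the poise along the beam until the pointer rests on the green centre mark with the scale left free, and leave the other things on the bench standing where they are.

Things in the scene. Friction and masses are not known exactly. Their poses are not given: they have to be found in the camera images.
- scale: fixed beam scale: grey foot 110x240, post, swinging aluminium beam on a pivot 150 above the bench. Origin on the bench below the pivot; x to its back (away from the dial), y along the beam towards the pan, z up. A red pointer hangs 108 down from the pivot in front of a white dial facing the robot; a green mark 6 wide on the dial is the centre
- beam (a joint): swing of the beam, rad: 0 is level, pointer centred; positive with the pan end down (load too heavy for the poise, pointer tip away from the pan side), negative with the poise end down; stops at -0.2 and 0.2. Swings freely, damped (settles in about 1 s); between the stops it leans 0.040 rad for each 10 mm that the poise is off its balance position
- poise (a joint): place of the brass sliding poise (250 g) on the beam's notched long arm, m: 0 to 0.125, growing away from pivot and pan; its centre is 60 mm + this from the pivot, on the scale's -y side. Slides with about 1.5 N and stays by friction where it is left (the notches are only graduations). An empty pan balances at 0, the nut somewhere from 0.03 to 0.10
- poise_knob (a point): centre of the poise's black ball knob, 18 in diameter, the grip for sliding it; on an 8 thick stem, 43 above the beam's axis and 30 above the top of the 26x22 brass poise; it moves with the beam as it leans
- pan_floor (a point): middle of the floor of the steel pan, an open tray 120 (along the scale's x) by 110 (along its y), walls 3 thick, rims 25 above this floor; 95 from the pivot on the scale's +y side. It rises and sinks with the beam by up to 19 and stays level
- tube_mid (a point): middle of the orange square storage tube: 36x36 outside, 120 long, walls 3, bore 30x30, one end closed, smooth, 90 g empty. z points along it to the open mouth (60 from here), x and y square to its flat sides. It starts in the cradle, leaning 54 degrees from vertical, mouth up, its x axis pointing down into the cradle's bed
- nut_mid (a point): middle of the brass hexagonal coupling nut, 22 across flats, 36 long (z along its length), weight unknown, 95 to 245 g. It starts at the bottom of the tube, too deep to reach; it slides freely once the mouth points about 15 degrees or more below level
- cradle_mid (a point): where tube_mid lies when the tube rests in its cradle; axes of the fixed cradle: the tube leans 54 degrees from vertical towards +x, closed end low at -x, y across. Dark steel cradle: 22 wide sloping bed under the tube, foot plate below its end, two cheeks 42 apart beside the lowest 24 of the tube, flared lips up to 33. Above that its sides are free; it lifts out square to the bed
- screw_jar: clear jar of screws with a pale tin lid, 43x45x60; leave standing; origin at the middle of its underside, z up
- dropper_bottle: amber dropper bottle, 31 across, 99 tall; leave standing; origin at the middle of its underside, z up
- eyepiece: black spare eyepiece, 33 across, 41 tall; leave standing; origin at the middle of its underside, z up
- loupe: black eye loupe, 36 across, 34 tall; leave standing; origin at the middle of its underside, z up
- weight_100g: grey metal calibration weight with a neck, 26 across, 36 tall; leave standing; origin at the middle of its underside, z up
- nut: the brass nut itself (see nut_mid); origin at the middle of one end face
- tube: the orange tube itself (see tube_mid); origin at the middle of its closed end, z along it to the mouth

How it is judged:
On the way:
1. the nut lies in the scale's pan (x of nut_mid in the frame of pan_floor between -0.06 and 0.06 m and y of nut_mid in the frame of pan_floor between -0.055 and 0.055 m and z of nut_mid in the frame of pan_floor between 0 and 0.03 m), for 0.3 s.
At the end, for the whole second after the job is handed in: the nut lies at rest in the pan; the beam is still and within 0.03 rad of level (pointer tip within 3 mm of centre); the tube rests in its cradle, its middle within 12 mm of where it lies there and leaning 54 degrees from vertical within 7 (all of step 1 and value of joint beam between -0.03 and 0.03 rad and velocity of joint beam between -0.05 and 0.05 rad/s and distance between tube_mid and cradle_mid below 0.012 m and angle between tube_mid's own z axis and vertical between 0.81 and 1.08 rad and linear speed of tube below 0.02 m/s and linear speed of nut below 0.03 m/s); the robot touches nothing.
It fails at once if a bystander is moved more than 30 mm or tipped over (distance of any of screw_jar, dropper_bottle, eyepiece, loupe, weight_100g from where it was at the start of the episode above 0.03 m or angle between any of screw_jar, dropper_bottle, eyepiece, loupe, weight_100g's own z axis and vertical above 0.35 rad).
It also fails if it takes over 64 s, if anything falls off the work surface, if the arm or the gripper's body presses on something with over 40 N, if the wrist force passes 120 N, or if a joint passes its speed limit or range.

### The arm

A 6-joint arm with a two-finger parallel gripper is mounted at the origin on a cart in front of the work surface, level with it; the furniture and walls round the work are solid. World frame = base frame: x ahead of the robot, y to its left, z up, the work surface at z = 0. Lengths are in m, angles in rad, forces in N, time in s.
With the tool pointing down it reaches from about 0.3 to 0.875 m from the base axis. Payload 6.4 kg.
Tool frame: the origin (TCP) lies at the very end of the fingers, on their centre line; the grasp point (between the pads) lies 19 mm behind it (arm.pinch_z is the distance from the TCP to the grasp point, in m); z points along the fingers, y is the direction in which the jaws open and shut (so a half turn about z gives the same grasp; the last joint's range is limited). The gripper opens to 85 mm and grips with 20 to 120 N. Pads are 22 mm wide; open, the fingers measure 114 mm over their backs; the gripper's body (76 mm by 85 mm) begins 54 mm behind the grasp point. The pads swing forward as they close: fully open they stand 13 mm farther back than shut.
Start: joints at [-1.542, 0.181, 1.607, -0, 1.354, -0.206], TCP at [0.134, -0.559, 0.231] pointing down, gripper open.
Joint ranges: [-2.99, 2.99], [-0.89, 2.07], [0.3, 2.58], [-1.14, 4.28], [0, 2.63], [-3.12, 3.12]. Speed limits (rad/s): [2.57, 2.57, 3.01, 3.14, 3.14, 3.14].

### API

Orientations are given as [roll, pitch, yaw] about the fixed x, y, z axes, in that order (R = Rz(yaw) Ry(pitch) Rx(roll)).
In Python, from plant import telemetry, eyes, order, arm gives the robot as it stands.
- The arm moves only by the tool carry_out, never from a script. Its argument "steps" is a list of rows, each an object with "twist": the turn, a rotation vector about the tool's x, y, z in rad, a list of three; "linear": the shift along the tool's x, y, z in cm, a list of three; "claw": the finger opening in cm, from 0 to 8.54. A call has 1 to 5 rows; each row shifts and turns the pose as measured when the row begins, along the tool's axes as they then stand; what a row does not reach is not made up. A row lasts 1/12 s, in which the tool goes at most 41.7 mm and 7.16 degrees, less where a joint would pass 70% of its speed; a pose out of reach is approached as far as the arm can. A call is refused whole if a number of a shift passes 4.17 or a number of a turn 0.125, either way. A call with a gripper value outside its range is refused whole. The fingers move at their own pace and stop on an object; "squeeze" is the grip in N (left out, the last holds). Time passes only in rows, so rows that do not move let the fingers close. It gives the time, the measured TCP pose, the force and the opening at its end, in the units of the state.
- telemetry.state(): the state, without advancing time (a new reading comes with each control period).
- eyes.capture(name): name is "scene" or "top" or "wrist"; returns the picture (420x560x3 uint8, red, green, blue); there is no depth.
- eyes.calibration(name): a dict with "mtx" (3x3 intrinsics, pixels), "rvec" (rotation vector, rad) and "tvec" (3), from world to camera coordinates, as OpenCV has them. Camera axes: x right, y down, z forward; pixel columns grow to the right and rows downward; lengths in m; the calibration is good to about 2 mm. The wrist camera is an equidistant fisheye: a pixel r from the principal point sees the ray r / f radians off the axis. A picture is of the moment at which its call begins: read the wrist's pose just before it. calibration takes no time and is no camera call; for the wrist camera it gives the pose at the moment of the call.
- order.close_job(): hands the job in, once; it reports no verdict.
Trained networks look in the newest picture that a camera, given by its name, has taken for a name from the list of things; names that differ only in an ending like _2 or _b are one class to them, and where a whole thing is asked for, a point or a joint stands for the part that bears it (a point fixed in the world has none). Each returns a list of dicts, best first, with "score" (0 to 1); they miss things now and then, are a little off and sometimes report something else, mostly with a low value. They report only what shows in the picture. A call takes as long as a camera call.
- eyes.spot_in(camera, label): "location" ([x, y, z] in m, in world coordinates, good to about 4 mm: the middle of the surface that is visible of it).
The state is a dict: "time_s": time; "joints": joint angles; "qd": joint speeds; "joint_torque": joint torques, N m; "tool_pos": TCP position; "tcp_rot": TCP orientation; "ft_force": force on the tool from outside, world axes, zero at the start; "ft_torque": the same for the moment, N m; "grip_width": finger opening in m.
Only numpy, scipy, OpenCV 4.12 (cv2) and the standard library are available. Lean on these libraries where they do the work, as an engineer would, in place of code of your own. Each camera call takes 0.05 s, during which the arm holds its last target. There are 200 camera calls.

## Working session

There is one attempt and no reset: what is moved stays moved. The work goes in short steps, Python scripts to look and compute and a tool call to move; the robot and the scene stay as the last step left them, time stands still between calls to the robot, and variables do not carry over. Pictures are saved under pics/ and viewed, about 8 in all and at most 12, crops included, and the job is handed in when it is done.

Besides the shell and the picture viewer there is one more tool, called after "Emit:" in YAML: its name, and indented under it one key for each argument. carry_out: Moves the arm, as the interface text tells. Its arguments: {"type":"object","properties":{"steps":{"type":"array","items":{"type":"object","properties":{"twist":{"type":"array","items":{"type":"number"}},"linear":{"type":"array","items":{"type":"number"}},"claw":{"type":"number"}}}},"squeeze":{"type":"number"}},"required":["steps"]}

```bash
ls; mkdir -p pics; cat > h.py <<'E'
import numpy as np, cv2
from scipy.spatial.transform import Rotation as R
from plant import telemetry, eyes, order, arm
def snap(c,fn,crop=None,k=1):
    im=np.array(eyes.capture(c))[:,:,::-1]
    if crop: im=im[crop[1]:crop[3],crop[0]:crop[2]]
    cv2.imwrite('pics/'+fn,cv2.resize(im,None,fx=k,fy=k)); 
def cal(c):
    d=eyes.calibration(c); return np.array(d['mtx'],float),np.array(d['rvec'],float),np.array(d['tvec'],float)
def proj(c,P):
    K,r,t=cal(c); return cv2.projectPoints(np.array(P,float).reshape(-1,3),r,t,K,None)[0].reshape(-1,2)
def ray(c,uv):
    K,r,t=cal(c); Rm=cv2.Rodrigues(r)[0]; d=Rm.T@np.linalg.inv(K)@[uv[0],uv[1],1]; return -Rm.T@t.ravel(), d/np.linalg.norm(d)
def onz(c,uv,z):
    o,d=ray(c,uv); return o+d*(z-o[2])/d[2]
E
python3 - <<'E'
from h import *
s=telemetry.state(); print(s)
a=np.array(eyes.capture('scene'));b=np.array(eyes.capture('top'))
cv2.imwrite('pics/a.png',a[:,:,::-1]);cv2.imwrite('pics/b.png',b[:,:,::-1])
for n in ['scale','beam','poise','poise_knob','pan_floor','tube','cradle_mid','screw_jar','dropper_bottle','eyepiece','loupe','weight_100g']:
    for c in ['scene','top']:
        try: print(n,c,[(np.round(q['location'],3),round(q['score'],2)) for q in eyes.spot_in(c,n)[:2]])
        except Exception as e: print(n,c,e)
for c in ['scene','top']: print(c,ray(c,(280,210)))
E
```

```text
pics
{'time_s': 0.0, 'joints': array([-1.54229309e+00,  1.81553349e-01,  1.60801363e+00, -9.97476239e-06,
        1.35381636e+00, -2.06302940e-01]), 'qd': array([-2.14505262e-04,  1.93824730e-03,  1.95006360e-03,  8.49262500e-04,
       -1.01681855e-03,  7.77732980e-05]), 'joint_torque': array([ 2.26209511e-05, -4.44876730e+01, -3.51340699e+01, -2.24633491e-04,
        9.02499160e-03,  2.46044657e-06]), 'tool_pos': array([ 0.13377226, -0.55864463,  0.23037453]), 'tcp_rot': array([-3.13983795e+00, -3.57277978e-04,  2.34808020e-01]), 'ft_force': array([-0.05314796,  0.31413839,  0.19919915]), 'ft_torque': array([ 0.01015727, -0.0234002 , -0.03441664]), 'grip_width': 0.08544704623348925}
scale scene [(array([0.652, 0.156, 0.131]), 0.83)]
scale top [(array([0.651, 0.15 , 0.16 ]), 0.73), (array([0.434, 0.161, 0.054]), 0.68)]
beam scene [(array([0.655, 0.175, 0.18 ]), 0.56)]
beam top [(array([0.658, 0.178, 0.18 ]), 0.89)]
poise scene [(array([0.653, 0.025, 0.158]), 0.5)]
poise top [(array([0.65 , 0.024, 0.159]), 0.54), (array([0.519, 0.256, 0.017]), 0.3)]
poise_knob scene [(array([0.655, 0
[... 560 characters left out ...]
3, 0.186]), 0.71), (array([ 0.456, -0.079,  0.059]), 0.46)]
dropper_bottle scene [(array([0.437, 0.177, 0.045]), 0.71)]
dropper_bottle top [(array([0.437, 0.161, 0.053]), 0.58)]
eyepiece scene [(array([0.419, 0.266, 0.039]), 0.51), (array([0.657, 0.171, 0.181]), 0.18)]
eyepiece top []
loupe scene [(array([0.517, 0.264, 0.022]), 0.79)]
loupe top [(array([0.519, 0.257, 0.018]), 0.65), (array([ 0.789, -0.054,  0.025]), 0.38)]
weight_100g scene [(array([0.655, 0.023, 0.156]), 0.16)]
weight_100g top []
scene (array([0.17970284, 0.54265322, 0.74300659]), array([ 0.45594558, -0.59744032, -0.65968075]))
top (array([0.3602578 , 0.01500292, 1.23661877]), array([ 0.20814966,  0.00477071, -0.97808535]))
```

View pics/a.png

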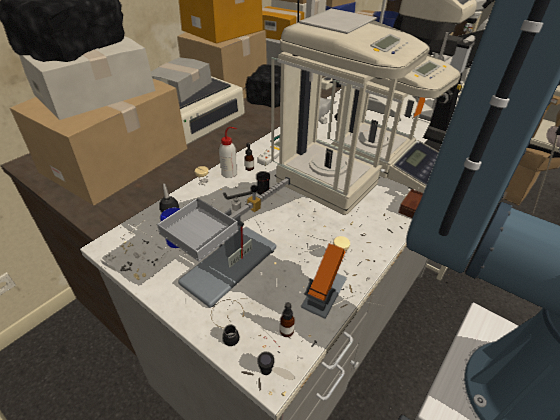

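View pics/b.png

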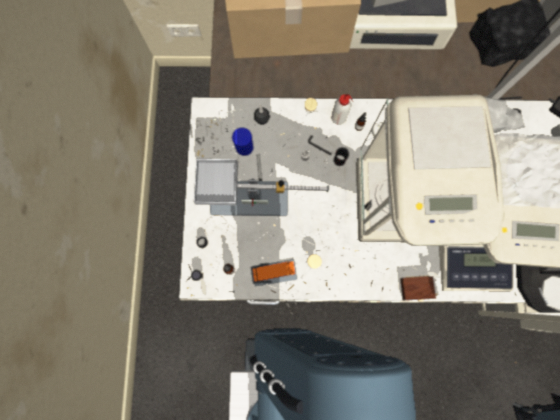

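The scene picture shows the tube at (328,275) with its mouth up towards -y (away from the camera) and the jar's lid just beyond it at (341,243). The scale's pan is at (200,228), the beam's poise at (255,200) and the dial at (240,245). Bystanders are at (287,320), (231,335) and (265,362). The top picture has the tube at (253–296, 270) and the pan at (217,180). I'll fit the tube and scale poses and check them by overlay.

```bash
cat > fit.py <<'E'
from h import *
from scipy.optimize import minimize
def box(c,Rm,hx,hy,hz):
    g=np.array([[i,j,k] for i in(-1,1) for j in(-1,1) for k in(-1,1)])*[hx,hy,hz]; return c+g@Rm.T
def Rt(yaw,lean):
    h=np.array([np.cos(yaw),np.sin(yaw),0]); z=np.sin(lean)*h+np.array([0,0,np.cos(lean)])
    x=np.cos(lean)*h-np.array([0,0,np.sin(lean)])   # down into the bed
    return np.column_stack([x,np.cross(z,x),z])
E
cat > f1.py <<'E'
from fit import *
S=4; ms={};CK={}
for c,fn in(('scene','a.png'),('top','b.png')):
    im=cv2.imread('pics/'+fn); hsv=cv2.cvtColor(im,cv2.COLOR_BGR2HSV)
    m=((hsv[...,0]<15)&(hsv[...,1]>190)&(hsv[...,2]>70)).astype(np.uint8)
    n,l,st,ce=cv2.connectedComponentsWithStats(m)
    u=proj(c,[.43,.043,.08])[0]; best=min([i for i in range(1,n) if st[i,4]>60],key=lambda i:np.linalg.norm(ce[i]-u))
    print(c,st[best],ce[best]); ms[c]=cv2.resize((l==best).astype(np.uint8),None,fx=S,fy=S,interpolation=cv2.INTER_LINEAR); CK[c]=cal(c)
def cost(p,show=False):
    t=0
    for c in ms:
        K,r,tt=CK[c]; uv=cv2.projectPoints(box(p[:3],Rt(p[3],np.radians(54)),.018,.018,.06),r,tt,K,None)[0].reshape(-1,2)
        z=np.zeros_like(ms[c]); cv2.fillConvexPoly(z,cv2.convexHull(np.round(((uv+.5)*S-.5)*16).astype(np.int32)),1,shift=4)
        i=(z&ms[c]).sum(); t+=1-i/((z|ms[c]).sum())
        if show: print(c,i/((z|ms[c]).sum()))
    return t
best=None
for y0 in(-1.2,-1.5,-1.8):
    x0=np.array([.43,.04,.07,y0]); sim=np.vstack([x0]+[x0+d for d in np.diag([.01,.01,.01,.15])])
    q=minimize(cost,x0,method='Nelder-Mead',options=dict(initial_simplex=sim,maxiter=400,xatol=1e-5,fatol=1e-5))
    print(q.x,q.fun)
    if best is None or q.fun<best.fun: best=q
cost(best.x,True)
a=cv2.imread('pics/a.png');b=cv2.imread('pics/b.png')
A=cv2.resize(a[165:375,145:365],None,fx=2.5,fy=2.5); B=cv2.resize(b[140:300,185:345],None,fx=2.5,fy=2.5)
def dr(img,c,P,off,k,col):
    for u in (proj(c,P)-off)*k: cv2.circle(img,tuple(int(v) for v in u),2,col,-1)
dr(A,'scene',box(best.x[:3],Rt(best.x[3],np.radians(54)),.018,.018,.06),(145,165),2.5,(255,255,0))
out=np.zeros((525,950,3),np.uint8);out[:525,:550]=A;out[:400,550:]=B
cv2.imwrite('pics/c.png',cv2.resize(out,(800,442),interpolation=cv2.INTER_AREA))
cv2.imwrite('pics/d.png',cv2.resize(a[165:375,145:365],None,fx=2.8,fy=2.8,interpolation=cv2.INTER_CUBIC))
E
python3 f1.py
```

```text
scene [310 244  35  51 872] [327.7706422  269.06307339]
top [254 262  40  19 467] [272.80513919 270.8372591 ]
[ 0.43034358  0.03835724  0.0778016  -1.41085459] 0.41740493434264825
[ 0.43119281  0.03666849  0.07771918 -1.39394808] 0.41001870340612734
[ 0.43153954  0.03706742  0.07697303 -1.38335553] 0.40878707512785317
scene 0.7989759702100425
top 0.7922369546621043
```

View pics/c.png

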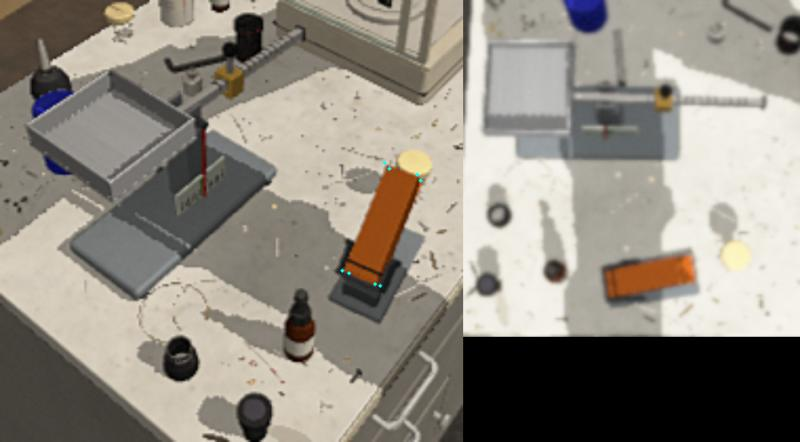

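The crop shows the tube fit's dots on the tube's corners. The jar's lid is at (415,162), next to the mouth. The pan's rim corners are at (28,127), (110,72), (195,122) and (110,187), the knob at (231,49) and the pointer at (205,165), near the centre of the dial. Next I'll triangulate the scale and refine the mask.

```bash
sed -i 's/>190)&(hsv\[...,2\]>70/>140)\&(hsv[...,2]>35/' f1.py; python3 f1.py; cat > tri.py <<'E'
from h import *
k=800/950*2.5
def tri(s,t):
    (o1,d1),(o2,d2)=ray('scene',(145+s[0]/k,165+s[1]/k)),ray('top',(185+(t[0]-463)/k,140+t[1]/k))
    A=np.column_stack([d1,-d2]); q=np.linalg.lstsq(A,o2-o1,rcond=None)[0]; a,b=o1+d1*q[0],o2+d2*q[1]
    return np.round((a+b)/2,4),round(np.linalg.norm(a-b),4)
for n,s,t in [('L',(28,127),(486,41)),('T',(110,72),(574,41)),('R',(195,122),(574,133)),('N',(110,187),(486,133)),('knob',(231,49),(665,90)),('poise',(231,72),(664,98)),('end',(301,34),(766,102)),('lid',(415,162),(736,254))]:
    print(n,*tri(s,t))
E
python3 tri.py
```

```text
scene [ 308  244   37   57 1001] [326.64735265 271.51748252]
top [253 262  42  19 547] [272.72760512 270.75502742]
[ 0.43114262  0.0387599   0.07879624 -1.40383673] 0.1817895968753025
[ 0.43117858  0.03860914  0.0778026  -1.40377467] 0.17953014251362276
[ 0.43135563  0.03799671  0.07797222 -1.40151824] 0.1808313256346793
scene 0.9084215370455592
top 0.9120483204408181
L [0.7155 0.2459 0.2029] 0.0017
T [0.7197 0.1357 0.1978] 0.0014
R [0.6008 0.1325 0.1939] 0.003
N [0.6004 0.2434 0.1943] 0.0051
knob [0.657  0.0178 0.1888] 0.0021
poise [0.6557 0.0195 0.1571] 0.0006
end [ 0.659  -0.1171  0.1297] 0.0007
lid [ 0.4616 -0.0815  0.0566] 0.002
```

```bash
cat >> fit.py <<'E'
import json
def rows(targets,v=3.6,w=.11):
    """targets: list of (TCP pos, Rmat); prints rows, lerp+slerp from the current pose"""
    s=telemetry.state(); p=np.array(s['tool_pos']); q=R.from_euler('xyz',s['tcp_rot'])
    for P,M in targets:
        M=R.from_matrix(M); rv=(q.inv()*M).as_rotvec(); d=np.array(P)-p
        n=max(1,int(np.ceil(max(np.linalg.norm(d)*100/v,np.linalg.norm(rv)/w))))
        print(n,'rows; from',p.round(3),'to',np.round(P,3))
        for i in range(n):
            qi=q*R.from_rotvec(rv*i/n)
            print(' lin',(qi.inv().apply(d/n)*100).round(2).tolist(),'tw',(rv/n).round(3).tolist())
        p,q=np.array(P),M
    print('t',s['time_s'])
MID=np.array([.4312,.0385,.078]);YAW=-1.403
TR=Rt(YAW,np.radians(54))
def tool(mid,T,s=.015,back=0.):   # TCP pose that holds a tube of pose mid,T
    return mid+s*T[:,2]+(.019-back)*T[:,0], np.column_stack([-T[:,2],T[:,1],T[:,0]])
E
python3 - <<'E'
from fit import *
print([x for x in dir(arm) if x[0]!='_'])
P,M=tool(MID,TR,back=.10)
print(P,R.from_matrix(M).as_euler('xyz'))
rows([(P,M)])
E
```

```text
['IKError', 'pinch_z']
[0.42527526 0.07347711 0.15234716] [3.14159265 0.62831853 1.73859265]
20 rows; from [ 0.134 -0.559  0.231] to [0.425 0.073 0.152]
 lin [2.15, -2.74, 0.39] tw [-0.024, -0.025, -0.073]
 lin [2.35, -2.58, 0.28] tw [-0.024, -0.025, -0.073]
 lin [2.54, -2.41, 0.15] tw [-0.024, -0.025, -0.073]
 lin [2.71, -2.22, 0.03] tw [-0.024, -0.025, -0.073]
 lin [2.86, -2.02, -0.09] tw [-0.024, -0.025, -0.073]
 lin [3.0, -1.8, -0.21] tw [-0.024, -0.025, -0.073]
 lin [3.12, -1.57, -0.32] tw [-0.024, -0.025, -0.073]
 lin [3.21, -1.34, -0.44] tw [-0.024, -0.025, -0.073]
 lin [3.29, -1.09, -0.55] tw [-0.024, -0.025, -0.073]
 lin [3.34, -0.83, -0.65] tw [-0.024, -0.025, -0.073]
 lin [3.37, -0.57, -0.75] tw [-0.024, -0.025, -0.073]
 lin [3.39, -0.31, -0.85] tw [-0.024, -0.025, -0.073]
 lin [3.38, -0.04, -0.94] tw [-0.024, -0.025, -0.073]
 lin [3.35, 0.22, -1.02] tw [-0.024, -0.025, -0.073]
 lin [3.29, 0.49, -1.1] tw [-0.024, -0.025, -0.073]
 lin [3.22, 0.75, -1.16] tw [-0.024, -0.025, -0.073]
 lin [3.13, 1.01, -1.22] tw [-0.024, -0.025, -0.073]
 lin [3.01, 1.26, -1.27] tw [-0.024, -0.025, -0.073]
 lin [2.88, 1.51, -1.32] tw [-0.024, -0.025, -0.073]
 lin [2.73, 1.74, -1.35] tw [-0.024, -0.025, -0.073]
t 1.3
```

Emit:
carry_out:
  steps:
    - {"linear":[2.15,-2.74,0],"twist":[-0.024,-0.025,-0.073],"claw":8.5}
    - {"linear":[2.35,-2.58,-0.1],"twist":[-0.024,-0.025,-0.073]}
    - {"linear":[2.54,-2.4,-0.2],"twist":[-0.024,-0.025,-0.073]}
    - {"linear":[2.7,-2.2,-0.3],"twist":[-0.024,-0.025,-0.073]}
    - {"linear":[2.86,-2.0,-0.4],"twist":[-0.024,-0.025,-0.073]}

```text
invalid input at $.steps[1]: expected keys twist, linear, claw
```

Emit:
carry_out:
  steps:
    - {"linear":[3.0,-1.8,-0.5],"twist":[-0.024,-0.025,-0.073]}
    - {"linear":[3.1,-1.6,-0.6],"twist":[-0.024,-0.025,-0.073]}
    - {"linear":[3.2,-1.3,-0.7],"twist":[-0.024,-0.025,-0.073]}
    - {"linear":[3.3,-1.1,-0.8],"twist":[-0.024,-0.025,-0.073]}
    - {"linear":[3.3,-0.8,-0.9],"twist":[-0.024,-0.025,-0.073]}

```text
invalid input at $.steps[0]: expected keys twist, linear, claw
```

Emit:
carry_out:
  steps:
    - {"linear":[3.4,-0.6,-1.0],"twist":[-0.024,-0.025,-0.073]}
    - {"linear":[3.4,-0.3,-1.1],"twist":[-0.024,-0.025,-0.073]}
    - {"linear":[3.4,0,-1.2],"twist":[-0.024,-0.025,-0.073]}
    - {"linear":[3.3,0.2,-1.3],"twist":[-0.024,-0.025,-0.073]}
    - {"linear":[3.3,0.5,-1.3],"twist":[-0.024,-0.025,-0.073]}

```text
invalid input at $.steps[0]: expected keys twist, linear, claw
```

```bash
python3 - <<'E'
from fit import *
rows([tool(MID,TR,back=.10)])
E
```

```text
20 rows; from [ 0.134 -0.559  0.231] to [0.425 0.073 0.152]
 lin [2.15, -2.74, 0.39] tw [-0.024, -0.025, -0.073]
 lin [2.35, -2.58, 0.28] tw [-0.024, -0.025, -0.073]
 lin [2.54, -2.41, 0.15] tw [-0.024, -0.025, -0.073]
 lin [2.71, -2.22, 0.03] tw [-0.024, -0.025, -0.073]
 lin [2.86, -2.02, -0.09] tw [-0.024, -0.025, -0.073]
 lin [3.0, -1.8, -0.21] tw [-0.024, -0.025, -0.073]
 lin [3.12, -1.57, -0.32] tw [-0.024, -0.025, -0.073]
 lin [3.21, -1.34, -0.44] tw [-0.024, -0.025, -0.073]
 lin [3.29, -1.09, -0.55] tw [-0.024, -0.025, -0.073]
 lin [3.34, -0.83, -0.65] tw [-0.024, -0.025, -0.073]
 lin [3.37, -0.57, -0.75] tw [-0.024, -0.025, -0.073]
 lin [3.39, -0.31, -0.85] tw [-0.024, -0.025, -0.073]
 lin [3.38, -0.04, -0.94] tw [-0.024, -0.025, -0.073]
 lin [3.35, 0.22, -1.02] tw [-0.024, -0.025, -0.073]
 lin [3.29, 0.49, -1.1] tw [-0.024, -0.025, -0.073]
 lin [3.22, 0.75, -1.16] tw [-0.024, -0.025, -0.073]
 lin [3.13, 1.01, -1.22] tw [-0.024, -0.025, -0.073]
 lin [3.01, 1.26, -1.27] tw [-0.024, -0.025, -0.073]
 lin [2.88, 1.51, -1.32] tw [-0.024, -0.025, -0.073]
 lin [2.73, 1.74, -1.35] tw [-0.024, -0.025, -0.073]
t 1.3
```

All keys are needed in every row.

Emit:
carry_out:
  steps:
    - {"linear":[2.15,-2.74,0],"twist":[-0.024,-0.025,-0.073],"claw":8.5}
    - {"linear":[2.35,-2.58,-0.1],"twist":[-0.024,-0.025,-0.073],"claw":8.5}
    - {"linear":[2.54,-2.4,-0.2],"twist":[-0.024,-0.025,-0.073],"claw":8.5}
    - {"linear":[2.7,-2.2,-0.3],"twist":[-0.024,-0.025,-0.073],"claw":8.5}
    - {"linear":[2.86,-2.0,-0.4],"twist":[-0.024,-0.025,-0.073],"claw":8.5}

```text
time_s: 1.72
tool_pos: [0.2043, -0.402, 0.2258]
tcp_rot: [3.045, 0.149, 0.597]
ft_force: [1.1, -0.0, -0.1]
grip_width: 0.0851
```

Emit:
carry_out:
  steps:
    - {"linear":[3.0,-1.8,-0.5],"twist":[-0.024,-0.025,-0.073],"claw":8.5}
    - {"linear":[3.1,-1.6,-0.6],"twist":[-0.024,-0.025,-0.073],"claw":8.5}
    - {"linear":[3.2,-1.3,-0.7],"twist":[-0.024,-0.025,-0.073],"claw":8.5}
    - {"linear":[3.3,-1.1,-0.8],"twist":[-0.024,-0.025,-0.073],"claw":8.5}
    - {"linear":[3.3,-0.8,-0.9],"twist":[-0.024,-0.025,-0.073],"claw":8.5}

```text
time_s: 2.13
tool_pos: [0.2772, -0.234, 0.2183]
tcp_rot: [2.999, 0.327, 0.965]
ft_force: [0.9, -0.1, -0.3]
grip_width: 0.0848
```

Emit:
carry_out:
  steps:
    - {"linear":[3.4,-0.6,-1.0],"twist":[-0.024,-0.025,-0.073],"claw":8.5}
    - {"linear":[3.4,-0.3,-1.1],"twist":[-0.024,-0.025,-0.073],"claw":8.5}
    - {"linear":[3.4,0,-1.2],"twist":[-0.024,-0.025,-0.073],"claw":8.5}
    - {"linear":[3.3,0.2,-1.3],"twist":[-0.024,-0.025,-0.073],"claw":8.5}
    - {"linear":[3.3,0.5,-1.3],"twist":[-0.024,-0.025,-0.073],"claw":8.5}

```text
time_s: 2.55
tool_pos: [0.3488, -0.061, 0.2101]
tcp_rot: [3.014, 0.51, 1.353]
ft_force: [0.8, -1.0, -0.1]
grip_width: 0.0852
```

```bash
python3 - <<'E'
from fit import *
rows([tool(MID,TR,back=.10)])
E
```

```text
5 rows; from [ 0.349 -0.061  0.21 ] to [0.425 0.073 0.152]
 lin [3.15, 0.96, -0.32] tw [-0.016, -0.019, -0.066]
 lin [3.07, 1.17, -0.36] tw [-0.016, -0.019, -0.066]
 lin [2.98, 1.38, -0.39] tw [-0.016, -0.019, -0.066]
 lin [2.87, 1.58, -0.43] tw [-0.016, -0.019, -0.066]
 lin [2.75, 1.77, -0.45] tw [-0.016, -0.019, -0.066]
t 2.55
```

Emit:
carry_out:
  steps:
    - {"linear":[3.15,0.96,-0.9],"twist":[-0.016,-0.019,-0.066],"claw":8.5}
    - {"linear":[3.07,1.17,-0.9],"twist":[-0.016,-0.019,-0.066],"claw":8.5}
    - {"linear":[3.0,1.4,-0.6],"twist":[-0.016,-0.019,-0.066],"claw":8.5}
    - {"linear":[2.9,1.6,-0.4],"twist":[-0.016,-0.019,-0.066],"claw":8.5}
    - {"linear":[2.75,1.8,0],"twist":[-0.016,-0.019,-0.066],"claw":8.5}

```text
time_s: 2.97
tool_pos: [0.4301, 0.0916, 0.1619]
tcp_rot: [3.133, 0.633, 1.756]
ft_force: [0.8, -1.6, 0.9]
grip_width: 0.085
```

```bash
python3 - <<'E'
from fit import *
print(telemetry.state()['joints'].round(2))
snap('wrist','w1.png')
for n in('tube','cradle_mid'): print([(np.round(q['location'],3),round(q['score'],2)) for q in eyes.spot_in('wrist',n)[:2]])
d=eyes.calibration('wrist');print(d)
# overlay the tube model
K=np.array(d['mtx']);Rm=cv2.Rodrigues(np.array(d['rvec'],float))[0];t=np.array(d['tvec']).ravel()
def fe(P):
    c=(Rm@np.array(P).T).T+t; r=np.hypot(c[:,0],c[:,1]);th=np.arctan2(r,c[:,2]); return np.c_[K[0,2]+K[0,0]*th*c[:,0]/r,K[1,2]+K[1,1]*th*c[:,1]/r]
im=cv2.imread('pics/w1.png')
for u in fe(box(MID,TR,.018,.018,.06)): cv2.circle(im,tuple(int(v) for v in u),3,(255,255,0),-1)
cv2.imwrite('pics/w1.png',im)
rows([tool(MID,TR,back=.0)],v=3)
E
```

```text
[ 0.37  0.14  1.95 -0.66  1.25  0.46]
[]
[(array([0.419, 0.089, 0.02 ]), 0.89), (array([0.432, 0.056, 0.083]), 0.22)]
{'mtx': array([[325.1922621 ,   0.        , 271.48038599],
       [  0.        , 325.1922621 , 211.6573463 ],
       [  0.        ,   0.        ,   1.        ]]), 'rvec': array([-2.21198462, -0.20991593, -0.10458756]), 'tvec': array([-0.43830537, -0.09250682,  0.25991965])}
4 rows; from [0.428 0.09  0.159] to [0.435 0.016 0.071]
 lin [-0.21, -0.19, 2.88] tw [0.003, 0.001, 0.004]
 lin [-0.21, -0.18, 2.88] tw [0.003, 0.001, 0.004]
 lin [-0.21, -0.17, 2.88] tw [0.003, 0.001, 0.004]
 lin [-0.22, -0.16, 2.88] tw [0.003, 0.001, 0.004]
t 3.1167
```

View pics/w1.png

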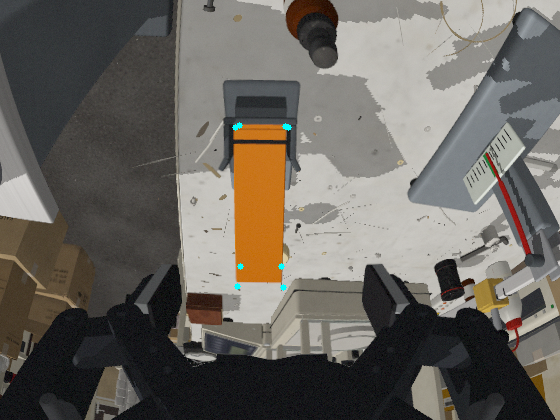

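The wrist picture shows the tube between the fingers. Its model dots lie on its corners at (236,126) to (284,287) within about 2 mm, and the nut is hidden deep in it. Next I go in and grip.

Emit:
carry_out:
  steps:
    - {"linear":[-0.2,-0.2,2.6],"twist":[0.003,0.001,0.004],"claw":8.5}
    - {"linear":[-0.2,-0.2,2.6],"twist":[0.003,0.001,0.004],"claw":8.5}
    - {"linear":[-0.2,-0.2,2.4],"twist":[0.003,0.001,0.004],"claw":8.5}
    - {"linear":[-0.2,-0.2,1.5],"twist":[0.003,0.001,0.004],"claw":8.5}
    - {"linear":[0,0,0],"twist":[0,0,0],"claw":6}

```text
time_s: 3.53
tool_pos: [0.4335, 0.027, 0.0931]
tcp_rot: [3.128, 0.628, 1.728]
ft_force: [0.0, 0.2, 0.1]
grip_width: 0.0753
```

```bash
python3 - <<'E'
from fit import *
rows([tool(MID,TR,back=.0)],v=3)
print(telemetry.state()['grip_width'])
E
```

```text
1 rows; from [0.434 0.027 0.093] to [0.435 0.016 0.071]
 lin [0.33, -0.06, 2.43] tw [0.008, -0.001, -0.008]
t 3.5333
0.07529085275232765
```

Emit:
carry_out:
  steps:
    - {"linear":[0.2,0,1.3],"twist":[0.008,0,-0.008],"claw":6}
    - {"linear":[0.1,0,0.9],"twist":[0,0,0],"claw":5}
    - {"linear":[0,0,0],"twist":[0,0,0],"claw":2}
    - {"linear":[0,0,0],"twist":[0,0,0],"claw":2}
    - {"linear":[0,0,0],"twist":[0,0,0],"claw":2}
  squeeze: 50

```text
time_s: 3.95
tool_pos: [0.4367, 0.0147, 0.078]
tcp_rot: [3.131, 0.627, 1.725]
ft_force: [0.5, 0.6, -3.1]
grip_width: 0.0354
```

Emit:
carry_out:
  steps:
    - {"linear":[0,0,0],"twist":[0,0,0],"claw":2}
    - {"linear":[0,0,0],"twist":[0,0,0],"claw":2}
    - {"linear":[0,0,0],"twist":[0,0,0],"claw":2}

```text
time_s: 4.2
tool_pos: [0.437, 0.0158, 0.0791]
tcp_rot: [3.129, 0.627, 1.724]
ft_force: [0.1, -0.0, -3.0]
grip_width: 0.0355
```

```bash
python3 - <<'E'
from fit import *
print({k:np.round(v,4) for k,v in telemetry.state().items()})
rows([tool(MID,TR,back=.0)],v=3)
E
```

```text
{'time_s': np.float64(4.2), 'joints': array([ 0.1949,  0.2375,  2.0484, -0.7582,  1.0211,  0.5015]), 'qd': array([ 0.0071, -0.0067, -0.0001,  0.0021,  0.0002, -0.001 ]), 'joint_torque': array([ -0.0826, -37.598 , -25.0905,  -2.4313,   1.5028,  -0.    ]), 'tool_pos': array([0.437 , 0.0158, 0.0791]), 'tcp_rot': array([3.1287, 0.6265, 1.724 ]), 'ft_force': array([ 0.1134, -0.0053, -3.0314]), 'ft_torque': array([ 0.4475,  0.0956, -0.0312]), 'grip_width': np.float64(0.0355)}
1 rows; from [0.437 0.016 0.079] to [0.435 0.016 0.071]
 lin [0.45, -0.2, 0.61] tw [0.004, -0.002, -0.012]
t 4.2
```

```bash
cat >> fit.py <<'E'
S0,D0=.0197,.0143
def hold(mouth,elev,yaw=YAW):  # TCP pose with the tube's mouth centre at `mouth`, elevation in deg
    T=Rt(yaw,np.radians(90-elev)); return np.array(mouth)-(.06-S0)*T[:,2]+D0*T[:,0], np.column_stack([-T[:,2],T[:,1],T[:,0]])
E
python3 - <<'E'
from fit import *
P0,M0=np.array([.437,.0158,.0791]),tool(MID,TR)[1]
A=(P0-.06*TR[:,0],M0)
A2=(P0+[-.003,.06,.2],M0)
rows([A,A2,hold([.655,.205,.262],10)],v=3.2,w=.07)
E
```

```text
2 rows; from [0.437 0.016 0.079] to [0.431 0.051 0.128]
 lin [0.01, 0.01, -3.0] tw [0.002, -0.001, -0.006]
 lin [0.0, 0.0, -3.0] tw [0.002, -0.001, -0.006]
5 rows; from [0.431 0.051 0.128] to [0.434 0.076 0.279]
 lin [-1.39, 0.14, -2.74] tw [0.0, 0.0, 0.0]
 lin [-1.39, 0.14, -2.74] tw [0.0, 0.0, 0.0]
 lin [-1.39, 0.14, -2.74] tw [0.0, 0.0, 0.0]
 lin [-1.39, 0.14, -2.74] tw [0.0, 0.0, 0.0]
 lin [-1.39, 0.14, -2.74] tw [0.0, 0.0, 0.0]
9 rows; from [0.434 0.076 0.279] to [0.649 0.242 0.241]
 lin [1.4, 2.66, -0.49] tw [0.0, 0.05, 0.0]
 lin [1.42, 2.66, -0.42] tw [0.0, 0.05, 0.0]
 lin [1.44, 2.66, -0.35] tw [0.0, 0.05, 0.0]
 lin [1.46, 2.66, -0.27] tw [0.0, 0.05, 0.0]
 lin [1.47, 2.66, -0.2] tw [0.0, 0.05, 0.0]
 lin [1.48, 2.66, -0.13] tw [0.0, 0.05, 0.0]
 lin [1.48, 2.66, -0.05] tw [0.0, 0.05, 0.0]
 lin [1.48, 2.66, 0.02] tw [0.0, 0.05, 0.0]
 lin [1.48, 2.66, 0.1] tw [0.0, 0.05, 0.0]
t 4.2
```

Emit:
carry_out:
  steps:
    - {"linear":[0,0,-1.5],"twist":[0,0,0],"claw":2}
    - {"linear":[0,0,-2.5],"twist":[0,0,0],"claw":2}
    - {"linear":[0,0,-2.5],"twist":[0,0,0],"claw":2}
    - {"linear":[-1,0,-2.6],"twist":[0,0,0],"claw":2}
    - {"linear":[-1.4,0.1,-2.7],"twist":[0,0,0],"claw":2}

```text
time_s: 4.62
tool_pos: [0.4228, 0.0656, 0.186]
tcp_rot: [-3.134, 0.626, 1.734]
ft_force: [0.3, 0.7, -3.4]
grip_width: 0.0356
```

Emit:
carry_out:
  steps:
    - {"linear":[-1.4,0.1,-2.7],"twist":[0,0,0],"claw":2}
    - {"linear":[-1.4,0.1,-2.7],"twist":[0,0,0],"claw":2}
    - {"linear":[-1.4,0.1,-2.7],"twist":[0,0,0],"claw":2}
    - {"linear":[-1,0.5,-2],"twist":[0,0,0],"claw":2}
    - {"linear":[0,1.5,-1],"twist":[0,0.02,0],"claw":2}

```text
time_s: 5.03
tool_pos: [0.4398, 0.0954, 0.3156]
tcp_rot: [-3.137, 0.604, 1.737]
ft_force: [1.6, 0.9, -2.7]
grip_width: 0.0354
```

```bash
python3 - <<'E'
from fit import *
rows([hold([.655,.205,.262],10)],v=3.2,w=.07)
s=telemetry.state(); print(s['joints'],s['ft_force'],s['grip_width'])
E
```

```text
9 rows; from [0.44  0.095 0.316] to [0.649 0.242 0.241]
 lin [1.47, 2.56, -0.02] tw [-0.001, 0.048, -0.0]
 lin [1.47, 2.56, 0.05] tw [-0.001, 0.048, -0.0]
 lin [1.47, 2.56, 0.12] tw [-0.001, 0.048, -0.0]
 lin [1.46, 2.56, 0.19] tw [-0.001, 0.048, -0.0]
 lin [1.45, 2.56, 0.26] tw [-0.001, 0.048, -0.0]
 lin [1.43, 2.56, 0.33] tw [-0.001, 0.048, -0.0]
 lin [1.42, 2.56, 0.4] tw [-0.001, 0.048, -0.0]
 lin [1.39, 2.56, 0.47] tw [-0.001, 0.048, -0.0]
 lin [1.37, 2.56, 0.54] tw [-0.001, 0.048, -0.0]
t 5.0333
[ 0.34711567 -0.02688015  1.77171262 -0.59170363  1.53357513  0.24662913] [ 1.59062874  0.89295138 -2.7187764 ] 0.035356961125597414
```

Emit:
carry_out:
  steps:
    - {"linear":[1.47,2.56,0],"twist":[0,0.048,0],"claw":2}
    - {"linear":[1.47,2.56,0],"twist":[0,0.048,0],"claw":2}
    - {"linear":[1.47,2.56,0],"twist":[0,0.048,0],"claw":2}
    - {"linear":[1.46,2.56,0.1],"twist":[0,0.048,0],"claw":2}
    - {"linear":[1.45,2.56,0.2],"twist":[0,0.048,0],"claw":2}

```text
time_s: 5.45
tool_pos: [0.5593, 0.1846, 0.2836]
tcp_rot: [3.135, 0.352, 1.737]
ft_force: [0.2, 0.1, -3.2]
grip_width: 0.0352
```

Emit:
carry_out:
  steps:
    - {"linear":[1.43,2.56,0.3],"twist":[0,0.048,0],"claw":2}
    - {"linear":[1.42,2.56,0.4],"twist":[0,0.048,0],"claw":2}
    - {"linear":[1.3,2.5,0.4],"twist":[0,0.048,0],"claw":2}
    - {"linear":[1.0,1.5,0.4],"twist":[0,0.048,0],"claw":2}

```text
time_s: 5.78
tool_pos: [0.6453, 0.2491, 0.252]
tcp_rot: [3.139, 0.152, 1.741]
ft_force: [-0.1, 0.8, -2.8]
grip_width: 0.0356
```

```bash
python3 - <<'E'
from fit import *
s=telemetry.state(); print(s['joints'],s['ft_force'],s['grip_width'])
im=np.array(eyes.capture('scene'))[:,:,::-1]
cv2.imwrite('pics/e.png',cv2.resize(im[130:330,140:360],None,fx=2.7,fy=2.7,interpolation=cv2.INTER_CUBIC))
rows([hold([.655,.205,.232],-5),hold([.655,.205,.228],-30)],v=1.5,w=.06)
E
```

```text
[ 0.2673927   0.44794082  1.23216044 -0.15193199  1.47434518  0.11211067] [-0.14686332  0.77729393 -2.77992738] 0.03564340356671351
4 rows; from [0.647 0.249 0.25 ] to [0.648 0.246 0.221]
 lin [0.02, 0.02, 0.73] tw [0.001, 0.059, 0.001]
 lin [-0.02, 0.02, 0.73] tw [0.001, 0.059, 0.001]
 lin [-0.07, 0.02, 0.73] tw [0.001, 0.059, 0.001]
 lin [-0.11, 0.02, 0.72] tw [0.001, 0.059, 0.001]
8 rows; from [0.648 0.246 0.221] to [0.648 0.246 0.236]
 lin [0.02, 0.0, -0.18] tw [0.0, 0.055, -0.0]
 lin [0.03, 0.0, -0.18] tw [0.0, 0.055, -0.0]
 lin [0.04, 0.0, -0.18] tw [0.0, 0.055, -0.0]
 lin [0.05, 0.0, -0.17] tw [0.0, 0.055, -0.0]
 lin [0.06, 0.0, -0.17] tw [0.0, 0.055, -0.0]
 lin [0.07, 0.0, -0.17] tw [0.0, 0.055, -0.0]
 lin [0.08, 0.0, -0.16] tw [0.0, 0.055, -0.0]
 lin [0.09, 0.0, -0.16] tw [0.0, 0.055, -0.0]
t 5.8333
```

View pics/e.png

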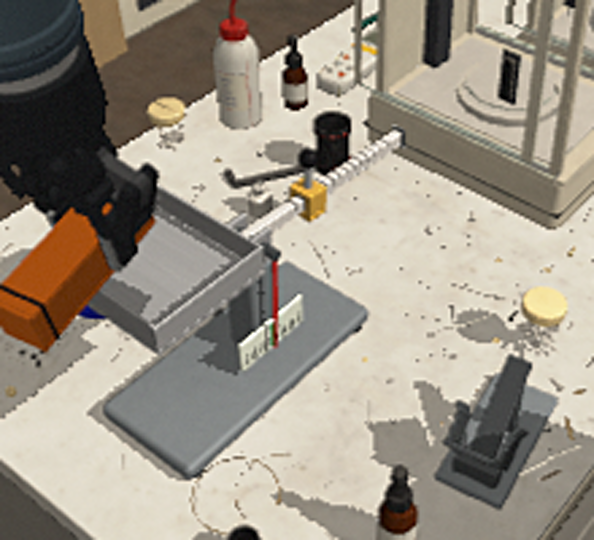

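The tube hangs over the pan's +y edge at (80,270). The pan, centre (170,260), is untouched, and the pointer at (275,330) sits right of the green mark. The jar and bottle still stand. Now I tilt slowly.

Emit:
carry_out:
  steps:
    - {"linear":[0,0,0.7],"twist":[0,0.06,0],"claw":2}
    - {"linear":[0,0,0.7],"twist":[0,0.06,0],"claw":2}
    - {"linear":[0,0,0.7],"twist":[0,0.06,0],"claw":2}
    - {"linear":[-0.1,0,0.7],"twist":[0,0.06,0],"claw":2}
    - {"linear":[0,0,-0.1],"twist":[0,0.05,0],"claw":2}

```text
time_s: 6.25
tool_pos: [0.6452, 0.2498, 0.2172]
tcp_rot: [-3.136, -0.15, 1.747]
ft_force: [0.1, 0.3, -4.1]
grip_width: 0.0351
```

Emit:
carry_out:
  steps:
    - {"linear":[0,0,-0.1],"twist":[0,0.05,0],"claw":2}
    - {"linear":[0,0,-0.1],"twist":[0,0.05,0],"claw":2}
    - {"linear":[0,0,-0.1],"twist":[0,0.04,0],"claw":2}
    - {"linear":[0,0,-0.1],"twist":[0,0.04,0],"claw":2}

```text
time_s: 6.58
tool_pos: [0.6428, 0.2478, 0.2179]
tcp_rot: [-3.128, -0.336, 1.746]
ft_force: [-0.4, -0.2, -2.7]
grip_width: 0.0354
```

Emit:
carry_out:
  steps:
    - {"linear":[0,0,0],"twist":[0,0.02,0],"claw":2}
    - {"linear":[0,0,0],"twist":[0,0.02,0],"claw":2}
    - {"linear":[0,0,0],"twist":[0,0.02,0],"claw":2}
    - {"linear":[0,0,0],"twist":[0,0.02,0],"claw":2}

```text
time_s: 6.92
tool_pos: [0.6414, 0.2471, 0.2162]
tcp_rot: [-3.124, -0.42, 1.744]
ft_force: [-0.1, 0.1, -1.7]
grip_width: 0.0355
```

Emit:
carry_out:
  steps:
    - {"linear":[0,0,-0.3],"twist":[0,0.03,0],"claw":2}
    - {"linear":[0,0,-0.3],"twist":[0,0.03,0],"claw":2}
    - {"linear":[0,0,-0.3],"twist":[0,0.03,0],"claw":2}
    - {"linear":[0,0,0],"twist":[0,0.03,0],"claw":2}

```text
time_s: 7.25
tool_pos: [0.6425, 0.2453, 0.2268]
tcp_rot: [-3.127, -0.547, 1.747]
ft_force: [0.5, -0.0, -0.8]
grip_width: 0.0354
```

```bash
python3 - <<'E'
from fit import *
s=telemetry.state(); print(s['joints'],s['ft_force'],s['ft_torque'])
a=np.array(eyes.capture('scene'))[:,:,::-1];b=np.array(eyes.capture('top'))[:,:,::-1]
out=np.zeros((520,800,3),np.uint8)
A=cv2.resize(a[190:300,150:270],(480,440));B=cv2.resize(b[140:240,180:260],(320,400));out[:440,:480]=A;out[:400,480:]=B
cv2.imwrite('pics/f.png',out)
for c in('scene','top'): print([(np.round(q['location'],3),round(q['score'],2)) for q in eyes.spot_in(c,'nut')[:2]])
E
```

```text
[-0.05184336  0.45538952  1.36060557  0.52918995  1.49161427 -0.32015514] [ 0.50165873 -0.04618436 -0.80657754] [-0.34243942 -0.08187967 -0.04071202]
[(array([0.653, 0.177, 0.173]), 0.46), (array([0.636, 0.205, 0.154]), 0.41)]
[]
```

View pics/f.png

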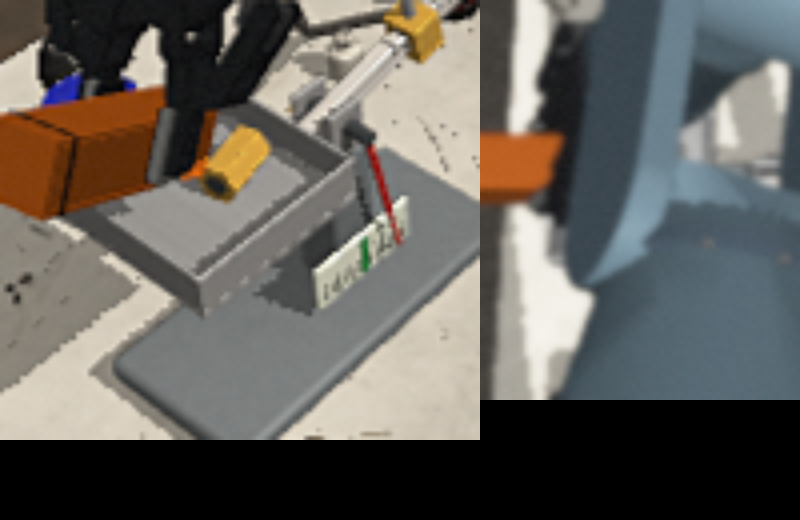

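The nut is out of the tube, at (240,160) in the crop. It lies in the pan at the mouth, and the pointer has swung right (pan down). The wrist force agrees with an empty tube (0.8 N). Now I retreat along the tube's axis and up.

Emit:
carry_out:
  steps:
    - {"linear":[1.2,0,0],"twist":[0,0,0],"claw":2}
    - {"linear":[2,0,-0.5],"twist":[0,0,0],"claw":2}
    - {"linear":[2.5,0,-1],"twist":[0,0,0],"claw":2}
    - {"linear":[2,0,-2],"twist":[0,-0.05,0],"claw":2}
    - {"linear":[1,0,-3],"twist":[0,-0.1,0],"claw":2}

```text
time_s: 7.87
tool_pos: [0.6311, 0.2896, 0.3199]
tcp_rot: [-3.104, -0.392, 1.736]
ft_force: [0.7, 0.0, -0.7]
grip_width: 0.0356
```

```bash
python3 - <<'E'
from fit import *
print(telemetry.state()['ft_force'])
P0,M0=np.array([.4367,.0150,.0782]),tool(MID,TR)[1]
rows([(P0+[-.003,.10,.20],M0),(P0-.07*TR[:,0],M0)],v=3.4,w=.1)
E
```

```text
[ 0.7186553   0.03069898 -0.69505364]
11 rows; from [0.631 0.29  0.32 ] to [0.434 0.115 0.278]
 lin [-1.32, -2.04, -0.06] tw [-0.003, -0.093, 0.002]
 lin [-1.32, -2.03, 0.06] tw [-0.003, -0.093, 0.002]
 lin [-1.31, -2.03, 0.17] tw [-0.003, -0.093, 0.002]
 lin [-1.3, -2.03, 0.29] tw [-0.003, -0.093, 0.002]
 lin [-1.27, -2.03, 0.4] tw [-0.003, -0.093, 0.002]
 lin [-1.23, -2.03, 0.51] tw [-0.003, -0.093, 0.002]
 lin [-1.18, -2.03, 0.61] tw [-0.003, -0.093, 0.002]
 lin [-1.12, -2.03, 0.71] tw [-0.003, -0.093, 0.002]
 lin [-1.05, -2.03, 0.81] tw [-0.003, -0.093, 0.002]
 lin [-0.98, -2.03, 0.9] tw [-0.003, -0.093, 0.002]
 lin [-0.89, -2.03, 0.98] tw [-0.003, -0.093, 0.002]
5 rows; from [0.434 0.115 0.278] to [0.43  0.056 0.135]
 lin [0.75, -0.27, 3.0] tw [0.0, 0.0, 0.0]
 lin [0.75, -0.27, 3.0] tw [0.0, 0.0, 0.0]
 lin [0.75, -0.27, 3.0] tw [0.0, 0.0, 0.0]
 lin [0.75, -0.27, 3.0] tw [0.0, 0.0, 0.0]
 lin [0.75, -0.27, 3.0] tw [0.0, 0.0, 0.0]
t 7.8667
```

Emit:
carry_out:
  steps:
    - {"linear":[-1.3,-2,0],"twist":[-0.003,-0.093,0.002],"claw":2}
    - {"linear":[-1.3,-2,0],"twist":[-0.003,-0.093,0.002],"claw":2}
    - {"linear":[-1.3,-2,0.1],"twist":[-0.003,-0.093,0.002],"claw":2}
    - {"linear":[-1.3,-2,0.2],"twist":[-0.003,-0.093,0.002],"claw":2}
    - {"linear":[-1.3,-2,0.3],"twist":[-0.003,-0.093,0.002],"claw":2}

```text
time_s: 8.28
tool_pos: [0.5468, 0.2165, 0.3224]
tcp_rot: [3.127, 0.093, 1.742]
ft_force: [-1.7, 0.3, -1.6]
grip_width: 0.035
```

Emit:
carry_out:
  steps:
    - {"linear":[-1.2,-2,0.4],"twist":[-0.003,-0.093,0.002],"claw":2}
    - {"linear":[-1.2,-2,0.5],"twist":[-0.003,-0.093,0.002],"claw":2}
    - {"linear":[-1.1,-2,0.6],"twist":[-0.003,-0.093,0.002],"claw":2}
    - {"linear":[-1,-2,0.7],"twist":[-0.003,-0.093,0.002],"claw":2}
    - {"linear":[-1,-2,0.8],"twist":[-0.003,-0.093,0.002],"claw":2}

```text
time_s: 8.7
tool_pos: [0.4558, 0.1425, 0.3156]
tcp_rot: [3.075, 0.574, 1.71]
ft_force: [-0.7, 0.2, -1.4]
grip_width: 0.0354
```

```bash
python3 - <<'E'
from fit import *
P0,M0=np.array([.4367,.0150,.0782]),tool(MID,TR)[1]
rows([(P0-.09*TR[:,0],M0)],v=3.2,w=.1)
E
```

```text
6 rows; from [0.456 0.142 0.316] to [0.428 0.067 0.151]
 lin [0.5, -0.83, 2.89] tw [0.008, -0.009, -0.004]
 lin [0.53, -0.8, 2.9] tw [0.008, -0.009, -0.004]
 lin [0.56, -0.78, 2.9] tw [0.008, -0.009, -0.004]
 lin [0.59, -0.75, 2.9] tw [0.008, -0.009, -0.004]
 lin [0.62, -0.72, 2.9] tw [0.008, -0.009, -0.004]
 lin [0.65, -0.7, 2.9] tw [0.008, -0.009, -0.004]
t 8.7
```

Emit:
carry_out:
  steps:
    - {"linear":[0.5,-0.8,2.9],"twist":[0.008,-0.009,-0.004],"claw":2}
    - {"linear":[0.5,-0.8,2.9],"twist":[0.008,-0.009,-0.004],"claw":2}
    - {"linear":[0.6,-0.8,2.9],"twist":[0.008,-0.009,-0.004],"claw":2}
    - {"linear":[0.6,-0.8,2.9],"twist":[0.008,-0.009,-0.004],"claw":2}
    - {"linear":[0.6,-0.7,1.5],"twist":[0.008,-0.009,-0.004],"claw":2}

```text
time_s: 9.12
tool_pos: [0.4291, 0.0948, 0.1926]
tcp_rot: [3.104, 0.619, 1.732]
ft_force: [-0.3, 0.1, -1.4]
grip_width: 0.0352
```

Emit:
carry_out:
  steps:
    - {"linear":[0,0,0],"twist":[0,0,0],"claw":2}

```text
time_s: 9.2
tool_pos: [0.4263, 0.0946, 0.1898]
tcp_rot: [3.11, 0.62, 1.735]
ft_force: [-0.6, 0.2, -1.5]
grip_width: 0.0354
```

```bash
python3 - <<'E'
from fit import *
P0=np.array([.4367,.0150,.0782]);M0=R.from_euler('xyz',[3.131,.627,1.725]).as_matrix()
rows([(P0-.035*TR[:,0],M0),(P0,M0)],v=3.2,w=.1)
E
```

```text
4 rows; from [0.426 0.095 0.19 ] to [0.433 0.035 0.107]
 lin [-0.01, -0.15, 2.56] tw [0.007, -0.002, 0.002]
 lin [-0.0, -0.13, 2.56] tw [0.007, -0.002, 0.002]
 lin [0.0, -0.12, 2.56] tw [0.007, -0.002, 0.002]
 lin [0.01, -0.1, 2.56] tw [0.007, -0.002, 0.002]
2 rows; from [0.433 0.035 0.107] to [0.437 0.015 0.078]
 lin [-0.0, -0.0, 1.75] tw [0.0, 0.0, 0.0]
 lin [-0.0, -0.0, 1.75] tw [0.0, 0.0, 0.0]
t 9.2
```

Emit:
carry_out:
  steps:
    - {"linear":[-0.1,-0.15,2.5],"twist":[0.007,-0.002,0.002],"claw":2}
    - {"linear":[0,-0.15,2.5],"twist":[0.007,-0.002,0.002],"claw":2}
    - {"linear":[0,-0.1,2.5],"twist":[0.007,-0.002,0.002],"claw":2}
    - {"linear":[0,-0.1,1.5],"twist":[0.007,-0.002,0.002],"claw":2}
    - {"linear":[0,0,0],"twist":[0,0,0],"claw":2}

```text
time_s: 9.62
tool_pos: [0.4394, 0.0466, 0.1226]
tcp_rot: [3.112, 0.624, 1.718]
ft_force: [-0.5, -1.0, -1.1]
grip_width: 0.0353
```

```bash
python3 - <<'E'
from fit import *
P0=np.array([.4367,.0150,.0782])-.0015*-TR[:,2];M0=R.from_euler('xyz',[3.131,.627,1.725]).as_matrix()
rows([(P0,M0)],v=2,w=.1)
print(telemetry.state()['ft_force'])
E
```

```text
3 rows; from [0.439 0.047 0.123] to [0.437 0.014 0.079]
 lin [-0.02, -0.3, 1.79] tw [0.005, -0.001, -0.002]
 lin [-0.02, -0.29, 1.8] tw [0.005, -0.001, -0.002]
 lin [-0.01, -0.28, 1.8] tw [0.005, -0.001, -0.002]
t 9.6167
[-0.50826827 -1.04975382 -1.11159757]
```

Emit:
carry_out:
  steps:
    - {"linear":[0,-0.6,0.3],"twist":[0.008,0,-0.002],"claw":2}
    - {"linear":[0,-0.3,0.2],"twist":[0.007,0,-0.002],"claw":2}
    - {"linear":[0,0,0],"twist":[0,0,0],"claw":2}

```text
time_s: 9.87
tool_pos: [0.4338, 0.0443, 0.1221]
tcp_rot: [3.122, 0.624, 1.719]
ft_force: [-0.1, 0.1, -0.9]
grip_width: 0.0352
```

```bash
python3 - <<'E'
from fit import *
P0=np.array([.4367,.0150,.0782])-.0015*-TR[:,2];M0=R.from_euler('xyz',[3.131,.627,1.725]).as_matrix()
rows([(P0,M0)],v=2,w=.1)
print(telemetry.state()['ft_force'])
E
```

```text
3 rows; from [0.434 0.044 0.122] to [0.437 0.014 0.079]
 lin [0.01, -0.08, 1.76] tw [0.002, -0.001, -0.002]
 lin [0.01, -0.08, 1.76] tw [0.002, -0.001, -0.002]
 lin [0.01, -0.07, 1.76] tw [0.002, -0.001, -0.002]
t 9.8667
[-0.13395178  0.09888464 -0.87700091]
```

Emit:
carry_out:
  steps:
    - {"linear":[0,-0.2,1.0],"twist":[0.003,0,-0.002],"claw":2}
    - {"linear":[0,-0.1,1.2],"twist":[0.002,0,-0.002],"claw":2}
    - {"linear":[0,0,1.2],"twist":[0,0,0],"claw":2}
    - {"linear":[0,0,0.8],"twist":[0,0,0],"claw":2}

```text
time_s: 10.2
tool_pos: [0.4397, 0.0209, 0.0916]
tcp_rot: [3.117, 0.625, 1.721]
ft_force: [-4.6, 1.5, 7.2]
grip_width: 0.0357
```

```bash
python3 - <<'E'
from fit import *
P0=np.array([.4367,.0150,.0782])-.0015*-TR[:,2];M0=R.from_euler('xyz',[3.131,.627,1.725]).as_matrix()
rows([(P0,M0)],v=2,w=.1)
print(telemetry.state()['ft_force'],telemetry.state()['ft_torque'])
E
```

```text
1 rows; from [0.44  0.021 0.092] to [0.437 0.014 0.079]
 lin [0.2, -0.42, 1.39] tw [0.012, -0.002, -0.004]
t 10.2
[-4.64676688  1.52566267  7.17898465] [ 0.28800505  0.57049782 -0.17144629]
```

Emit:
carry_out:
  steps:
    - {"linear":[0,-0.4,-0.2],"twist":[0.01,0,-0.004],"claw":2}
    - {"linear":[0,-0.2,0.4],"twist":[0.005,0,0],"claw":2}
    - {"linear":[0,0,0.7],"twist":[0,0,0],"claw":2}

```text
time_s: 10.45
tool_pos: [0.4342, 0.0136, 0.0831]
tcp_rot: [3.136, 0.625, 1.726]
ft_force: [0.3, 0.0, -0.6]
grip_width: 0.0353
```

```bash
python3 - <<'E'
from fit import *
P0=np.array([.4367,.0150,.0782])-.0015*-TR[:,2];M0=R.from_euler('xyz',[3.131,.627,1.725]).as_matrix()
rows([(P0,M0)],v=2,w=.1)
print(telemetry.state()['ft_force'],telemetry.state()['ft_torque'])
E
```

```text
1 rows; from [0.434 0.014 0.083] to [0.437 0.014 0.079]
 lin [0.22, 0.27, 0.34] tw [-0.005, -0.002, 0.001]
t 10.45
[ 0.27202155  0.04423354 -0.62984751] [ 0.35802234  0.04021472 -0.00040627]
```

Emit:
carry_out:
  steps:
    - {"linear":[0,0.2,0.4],"twist":[-0.004,0,0],"claw":2}
    - {"linear":[0.1,0,0.3],"twist":[0,0,0],"claw":2}

```text
time_s: 10.62
tool_pos: [0.4377, 0.0106, 0.0782]
tcp_rot: [3.13, 0.626, 1.724]
ft_force: [-12.2, 21.0, 38.5]
grip_width: 0.0358
```

Emit:
carry_out:
  steps:
    - {"linear":[0.1,0,0.2],"twist":[0,0,0],"claw":2}

```text
time_s: 10.7
tool_pos: [0.4387, 0.0104, 0.0783]
tcp_rot: [3.127, 0.629, 1.722]
ft_force: [-15.1, 15.3, 30.8]
grip_width: 0.0353
```

```bash
python3 - <<'E'
from fit import *
P0=np.array([.4367,.0150,.0782]);M0=R.from_euler('xyz',[3.131,.627,1.725]).as_matrix()
rows([(P0,M0)],v=2,w=.1)
print(telemetry.state()['ft_force'],telemetry.state()['ft_torque'])
E
```

```text
1 rows; from [0.439 0.01  0.078] to [0.437 0.015 0.078]
 lin [0.39, -0.13, -0.28] tw [0.002, 0.002, -0.003]
t 10.7
[-15.10462744  15.28302755  30.78844524] [-0.72286805  1.92799282 -1.01865984]
```

Emit:
carry_out:
  steps:
    - {"linear":[0.2,-0.2,-0.25],"twist":[0,0,0],"claw":2}
    - {"linear":[0.3,0,-0.05],"twist":[0,0,0],"claw":2}

```text
time_s: 10.87
tool_pos: [0.4369, 0.0143, 0.0799]
tcp_rot: [3.126, 0.634, 1.722]
ft_force: [-0.8, -19.0, 12.9]
grip_width: 0.0354
```

```bash
python3 - <<'E'
from fit import *
P0=np.array([.4367,.0150,.0782]);M0=R.from_euler('xyz',[3.131,.627,1.725]).as_matrix()
rows([(P0,M0)],v=2,w=.1)
print(telemetry.state()['ft_force'],telemetry.state()['ft_torque'])
E
```

```text
1 rows; from [0.437 0.014 0.08 ] to [0.437 0.015 0.078]
 lin [0.16, -0.01, 0.1] tw [0.003, 0.007, -0.002]
t 10.8667
[ -0.76270224 -19.00463478  12.89007581] [-3.14152972  0.29215994 -0.08203702]
```

Emit:
carry_out:
  steps:
    - {"linear":[-0.1,0,0.05],"twist":[0,0,0],"claw":2}
    - {"linear":[0,0,0],"twist":[0,0,0],"claw":4}
    - {"linear":[0,0,0],"twist":[0,0,0],"claw":5.5}
    - {"linear":[0,0,0],"twist":[0,0,0],"claw":7}
    - {"linear":[0,0,0],"twist":[0,0,0],"claw":8}

```text
time_s: 11.28
tool_pos: [0.4375, 0.0129, 0.0792]
tcp_rot: [3.126, 0.634, 1.722]
ft_force: [-0.0, 0.1, 0.1]
grip_width: 0.0743
```

Emit:
carry_out:
  steps:
    - {"linear":[0,0,-1.0],"twist":[0,0,0],"claw":8}
    - {"linear":[0,0,-2.5],"twist":[0,0,0],"claw":8}
    - {"linear":[0,0,-3],"twist":[0,0,0],"claw":8}
    - {"linear":[0,0,-3],"twist":[0,0,0],"claw":8}
    - {"linear":[-1,0,-2],"twist":[0,0,0],"claw":8}

```text
time_s: 11.7
tool_pos: [0.4215, 0.0737, 0.1771]
tcp_rot: [-3.14, 0.632, 1.728]
ft_force: [0.4, -0.1, -0.2]
grip_width: 0.0798
```

```bash
cat > look.py <<'E'
from fit import *
import sys
a=np.array(eyes.capture('scene'))[:,:,::-1];b=np.array(eyes.capture('top'))[:,:,::-1]
cv2.imwrite('pics/a_%s.png'%sys.argv[1],a);cv2.imwrite('pics/b_%s.png'%sys.argv[1],b)
out=np.zeros((600,800,3),np.uint8)
out[:,:500]=cv2.resize(a[180:330,230:355],(500,600));out[:375,500:]=cv2.resize(b[145:295,195:315],(300,375))
cv2.imwrite('pics/l_%s.png'%sys.argv[1],out)
for n in ('nut','pan_floor','poise_knob','poise'):
  for c in('scene','top'): print(n,c,[(np.round(q['location'],3),round(q['score'],2)) for q in eyes.spot_in(c,n)[:2]])
E
python3 look.py 1; sed 's/a\.png/a_1.png/;s/b\.png/b_1.png/' f1.py | sed '/^a=cv2/,$d' > f2.py; python3 f2.py
```

```text
nut scene [(array([0.655, 0.178, 0.172]), 0.66)]
nut top [(array([0.654, 0.167, 0.179]), 0.41)]
pan_floor scene [(array([0.66 , 0.198, 0.157]), 0.61)]
pan_floor top [(array([0.664, 0.199, 0.158]), 0.59), (array([0.653, 0.144, 0.153]), 0.39)]
poise_knob scene []
poise_knob top [(array([0.657, 0.028, 0.179]), 0.41)]
poise scene []
poise top [(array([0.651, 0.02 , 0.182]), 0.58)]
scene [307 259  33  42 743] [322.88694482 278.23418573]
top [252 261  43  20 566] [272.72438163 269.96819788]
[ 0.43300416  0.03969197  0.07794938 -1.40470403] 0.39806143586320875
[ 0.43376585  0.03984354  0.06942084 -1.41386014] 0.38879364189853616
[ 0.43441243  0.04042103  0.06108934 -1.41945037] 0.3893080581452668
scene 0.6756163750793925
top 0.9355899830220713
```

View pics/l_1.png

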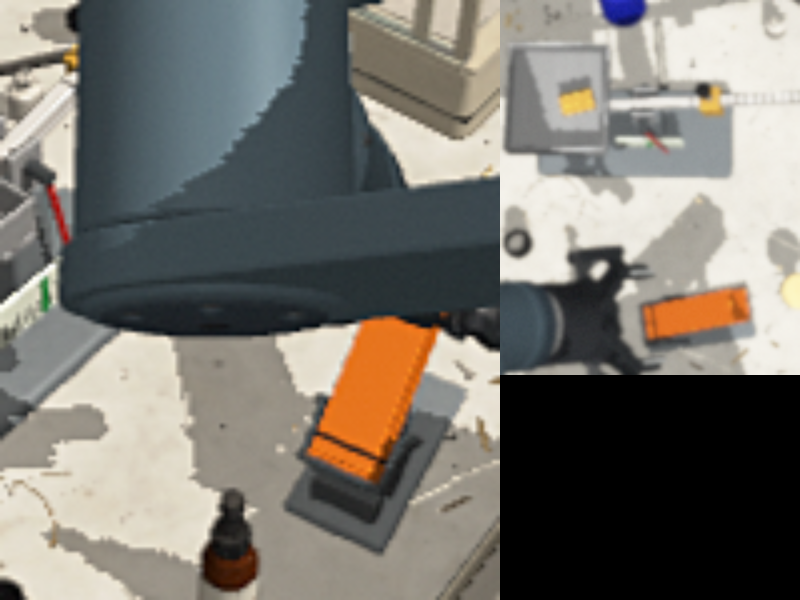

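The tube lies in its cradle: its black band is at (340,445) and the closed end is between the cheeks. The nut lies in the pan at (577,100) in the top crop, the knob is at (705,92), and the pointer is right of centre, so the pan is down. Next comes the poise.

```bash
python3 - <<'E'
from fit import *
for z in(.195,.205,.215): print(onz('top',(277,181.8),z).round(4))
M=R.from_euler('xyz',[np.pi,0,.03]).as_matrix()
s=telemetry.state(); print(s['joints'])
rows([(np.array(s['tool_pos'])+[0,0.0,.1],R.from_euler('xyz',s['tcp_rot']).as_matrix()),([.655,.028,.29],M)],v=3.3,w=.11)
E
```

```text
[0.6586 0.0289 0.195 ]
[0.6558 0.0288 0.205 ]
[0.6529 0.0286 0.215 ]
[ 0.3270921   0.09498169  1.96656448 -0.65467624  1.27863227  0.43025595]
4 rows; from [0.421 0.071 0.175] to [0.421 0.071 0.275]
 lin [-1.48, -0.01, -2.01] tw [0.0, -0.0, 0.0]
 lin [-1.48, -0.01, -2.01] tw [0.0, -0.0, 0.0]
 lin [-1.48, -0.01, -2.01] tw [0.0, -0.0, 0.0]
 lin [-1.48, -0.01, -2.01] tw [0.0, -0.0, 0.0]
17 rows; from [0.421 0.071 0.275] to [0.655 0.028 0.29 ]
 lin [-0.43, 1.32, 0.2] tw [0.031, 0.028, 0.096]
 lin [-0.3, 1.36, 0.15] tw [0.031, 0.028, 0.096]
 lin [-0.17, 1.39, 0.1] tw [0.031, 0.028, 0.096]
 lin [-0.04, 1.4, 0.05] tw [0.031, 0.028, 0.096]
 lin [0.09, 1.4, 0.01] tw [0.031, 0.028, 0.096]
 lin [0.22, 1.38, -0.03] tw [0.031, 0.028, 0.096]
 lin [0.36, 1.35, -0.07] tw [0.031, 0.028, 0.096]
 lin [0.49, 1.31, -0.1] tw [0.031, 0.028, 0.096]
 lin [0.61, 1.25, -0.12] tw [0.031, 0.028, 0.096]
 lin [0.73, 1.18, -0.14] tw [0.031, 0.028, 0.096]
 lin [0.85, 1.1, -0.16] tw [0.031, 0.028, 0.096]
 lin [0.95, 1.01, -0.16] tw [0.031, 0.028, 0.096]
 lin [1.05, 0.91, -0.17] tw [0.031, 0.028, 0.096]
 lin [1.14, 0.8, -0.16] tw [0.031, 0.028, 0.096]
 lin [1.21, 0.68, -0.15] tw [0.031, 0.028, 0.096]
 lin [1.28, 0.56, -0.14] tw [0.031, 0.028, 0.096]
 lin [1.33, 0.43, -0.12] tw [0.031, 0.028, 0.096]
t 12.2
```

Emit:
carry_out:
  steps:
    - {"linear":[-1.5,0,-2],"twist":[0,0,0],"claw":6}
    - {"linear":[-1.5,0,-2],"twist":[0,0,0],"claw":6}
    - {"linear":[-1.5,0,-2],"twist":[0,0,0],"claw":6}
    - {"linear":[-1.5,0.4,-2],"twist":[0,0,0],"claw":6}
    - {"linear":[-0.4,1.3,0],"twist":[0.031,0.028,0.096],"claw":5}

```text
time_s: 12.62
tool_pos: [0.4342, 0.0678, 0.2744]
tcp_rot: [3.129, 0.608, 1.621]
ft_force: [1.2, -0.1, -0.4]
grip_width: 0.0503
```

Emit:
carry_out:
  steps:
    - {"linear":[-0.3,1.4,0.1],"twist":[0.031,0.028,0.096],"claw":5}
    - {"linear":[-0.2,1.4,0.1],"twist":[0.031,0.028,0.096],"claw":5}
    - {"linear":[0,1.4,0],"twist":[0.031,0.028,0.096],"claw":5}
    - {"linear":[0.1,1.4,0],"twist":[0.031,0.028,0.096],"claw":5}
    - {"linear":[0.2,1.4,0],"twist":[0.031,0.028,0.096],"claw":5}

```text
time_s: 13.03
tool_pos: [0.5063, 0.0549, 0.2785]
tcp_rot: [3.011, 0.42, 1.058]
ft_force: [0.1, 0.1, 0.6]
grip_width: 0.0502
```

Emit:
carry_out:
  steps:
    - {"linear":[0.4,1.35,-0.1],"twist":[0.031,0.028,0.096],"claw":5}
    - {"linear":[0.5,1.3,-0.1],"twist":[0.031,0.028,0.096],"claw":5}
    - {"linear":[0.6,1.25,-0.1],"twist":[0.031,0.028,0.096],"claw":5}
    - {"linear":[0.7,1.2,-0.1],"twist":[0.031,0.028,0.096],"claw":5}
    - {"linear":[0.85,1.1,-0.1],"twist":[0.031,0.028,0.096],"claw":5}

```text
time_s: 13.45
tool_pos: [0.5776, 0.0371, 0.2773]
tcp_rot: [3.022, 0.213, 0.55]
ft_force: [-0.6, 0.2, -0.1]
grip_width: 0.0501
```

```bash
python3 - <<'E'
from fit import *
M=R.from_euler('xyz',[np.pi,0,.03]).as_matrix()
s=telemetry.state(); print(s['joints'],s['ft_force'])
rows([([.655,.028,.27],M)],v=3.3,w=.11)
E
```

```text
[-0.02160771  0.26070138  1.4372728  -0.21555733  1.55907931  1.00165246] [-0.60815581  0.19994982 -0.07484001]
6 rows; from [0.578 0.037 0.277] to [0.655 0.028 0.27 ]
 lin [1.02, 0.81, -0.0] tw [0.029, 0.03, 0.088]
 lin [1.09, 0.72, 0.01] tw [0.029, 0.03, 0.088]
 lin [1.15, 0.62, 0.02] tw [0.029, 0.03, 0.088]
 lin [1.2, 0.52, 0.04] tw [0.029, 0.03, 0.088]
 lin [1.24, 0.41, 0.06] tw [0.029, 0.03, 0.088]
 lin [1.27, 0.3, 0.09] tw [0.029, 0.03, 0.088]
t 13.45
```

Emit:
carry_out:
  steps:
    - {"linear":[1.0,0.8,0],"twist":[0.029,0.03,0.088],"claw":5}
    - {"linear":[1.1,0.7,0],"twist":[0.029,0.03,0.088],"claw":5}
    - {"linear":[1.2,0.6,0],"twist":[0.029,0.03,0.088],"claw":5}
    - {"linear":[1.2,0.5,0],"twist":[0.029,0.03,0.088],"claw":5}
    - {"linear":[1.3,0.4,0],"twist":[0.029,0.03,0.088],"claw":5}

```text
time_s: 13.87
tool_pos: [0.6459, 0.0259, 0.2674]
tcp_rot: [3.125, 0.03, 0.091]
ft_force: [-0.3, 0.4, 0.6]
grip_width: 0.0501
```

Emit:
carry_out:
  steps:
    - {"linear":[1.3,0.3,0],"twist":[0.029,0.03,0.088],"claw":5}
    - {"linear":[0,0,0],"twist":[0,0,0],"claw":5}

```text
time_s: 14.03
tool_pos: [0.6605, 0.0213, 0.2645]
tcp_rot: [-3.128, 0.0, -0.008]
ft_force: [-0.4, -0.7, -0.3]
grip_width: 0.0499
```

```bash
python3 - <<'E'
from fit import *
M=R.from_euler('xyz',[np.pi,0,.03]).as_matrix()
rows([([.655,.028,.255],M),([.655,.028,.196],M)],v=3.3,w=.11)
w=np.array(eyes.capture('wrist'))[:,:,::-1];a=np.array(eyes.capture('scene'))[:,:,::-1]
d=eyes.calibration('wrist')
K=np.array(d['mtx']);Rm=cv2.Rodrigues(np.array(d['rvec'],float))[0];t=np.array(d['tvec']).ravel()
P=np.array([[.6555,.0288,.206]]);c=(Rm@P.T).T+t; r=np.hypot(c[:,0],c[:,1]);th=np.arctan2(r,c[:,2]); print('expect knob',K[:2,2]+K[0,0]*th*c[0,:2]/r)
print([(np.round(q['location'],3),round(q['score'],2)) for q in eyes.spot_in('wrist','poise_knob')[:2]])
out=np.zeros((600,800,3),np.uint8); out[:300,:400]=cv2.resize(w,(400,300)); out[:300,400:]=cv2.resize(w[150:360,140:420],(400,300)); out[300:,:440]=cv2.resize(a[180:330,150:370],(440,300))
cv2.imwrite('pics/w2.png',out)
E
```

```text
1 rows; from [0.661 0.021 0.265] to [0.655 0.028 0.255]
 lin [-0.56, -0.65, 0.96] tw [-0.013, -0.0, -0.038]
2 rows; from [0.655 0.028 0.255] to [0.655 0.028 0.196]
 lin [0.0, -0.0, 2.95] tw [0.0, 0.0, 0.0]
 lin [0.0, -0.0, 2.95] tw [0.0, 0.0, 0.0]
t 14.0333
expect knob [263.45245453 235.68438637]
[(array([0.662, 0.026, 0.181]), 0.78)]
```

View pics/w2.png

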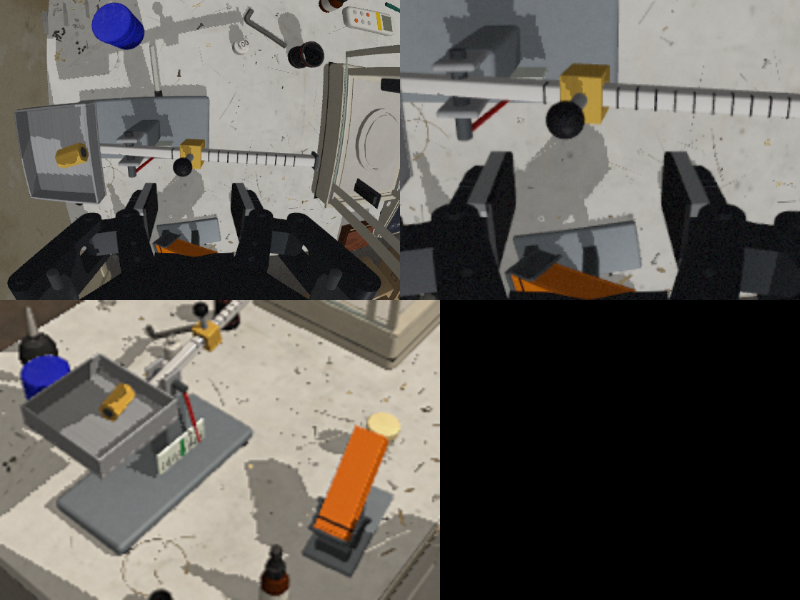

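The wrist picture shows the knob between the fingers at about (255,234), roughly 4 mm further +y than expected. The nut lies in the pan and the tube sits in its cradle. I correct sideways, go down with open fingers and cage the knob.

Emit:
carry_out:
  steps:
    - {"linear":[-0.4,-1.1,0.5],"twist":[-0.013,0,-0.03],"claw":5}
    - {"linear":[0,0,1.2],"twist":[0,0,0],"claw":5}
    - {"linear":[0,0,0],"twist":[0,0,0],"claw":5}

```text
time_s: 14.43
tool_pos: [0.6531, 0.0366, 0.2466]
tcp_rot: [3.138, 0.004, 0.039]
ft_force: [-1.2, -0.2, -1.1]
grip_width: 0.0497
```

```bash
python3 - <<'E'
from fit import *
M=R.from_euler('xyz',[np.pi,0,.02]).as_matrix()
rows([([.656,.0325,.200],M)],v=2.5,w=.11)
E
```

```text
2 rows; from [0.653 0.037 0.247] to [0.656 0.032 0.2  ]
 lin [0.15, 0.2, 2.33] tw [0.002, 0.002, 0.01]
 lin [0.15, 0.21, 2.33] tw [0.002, 0.002, 0.01]
t 14.4333
```

Emit:
carry_out:
  steps:
    - {"linear":[0.1,0.2,1.7],"twist":[0,0,0],"claw":5}
    - {"linear":[0.1,0.1,1.7],"twist":[0,0,0],"claw":5}
    - {"linear":[0,0,1.0],"twist":[0,0,0],"claw":5}
    - {"linear":[0,0,0],"twist":[0,0,0],"claw":2.6}
    - {"linear":[0,0,0],"twist":[0,0,0],"claw":2.6}

```text
time_s: 14.85
tool_pos: [0.6529, 0.038, 0.2]
tcp_rot: [3.137, 0.007, 0.049]
ft_force: [0.4, -1.5, 1.2]
grip_width: 0.0271
```

```bash
python3 - <<'E'
from fit import *
print({k:np.round(v,4) for k,v in telemetry.state().items()})
w=np.array(eyes.capture('wrist'))[:,:,::-1]
cv2.imwrite('pics/w3.png',cv2.resize(w[100:340,120:440],(560,420)))
E
```

```text
{'time_s': np.float64(14.85), 'joints': array([-0.1202,  0.3839,  1.4174, -0.0058,  1.3461,  1.4025]), 'qd': array([ 0.0033,  0.0104,  0.0138,  0.0011, -0.0021, -0.0048]), 'joint_torque': array([ 4.43900e-01, -5.28193e+01, -3.35696e+01,  4.73100e-01,
        2.23400e-01, -4.10000e-03]), 'tool_pos': array([0.6529, 0.038 , 0.2   ]), 'tcp_rot': array([3.1371, 0.0068, 0.0493]), 'ft_force': array([ 0.4082, -1.4586,  1.2109]), 'ft_torque': array([-0.1352, -0.1374,  0.0418]), 'grip_width': np.float64(0.0271)}
```

View pics/w3.png

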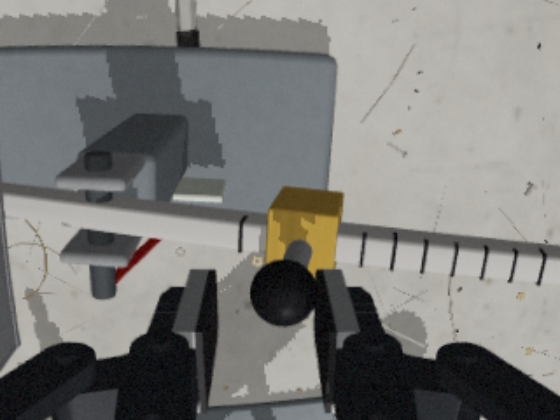

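The knob at (283,293) sits caged between the pads at (205,330) and (335,330), touching the right one. Now I slide it towards -y.

Emit:
carry_out:
  steps:
    - {"linear":[0.1,1.2,0.3],"twist":[0,0,0],"claw":2.6}
    - {"linear":[0.1,1.5,0.2],"twist":[0,0,0],"claw":2.6}
    - {"linear":[0,1.5,0.2],"twist":[0,0,0],"claw":2.6}
    - {"linear":[0,1.5,0.2],"twist":[0,0,0],"claw":2.6}
    - {"linear":[0,1.0,0.1],"twist":[0,0,0],"claw":2.6}

```text
time_s: 15.32
tool_pos: [0.6583, -0.0318, 0.192]
tcp_rot: [3.139, 0.006, 0.054]
ft_force: [-1.6, 2.2, -1.2]
grip_width: 0.026
```

Emit:
carry_out:
  steps:
    - {"linear":[0,1.0,0],"twist":[0,0,0],"claw":2.6}
    - {"linear":[0,0.7,0],"twist":[0,0,0],"claw":2.6}
    - {"linear":[0,0,0],"twist":[0,0,0],"claw":2.6}

```text
time_s: 15.57
tool_pos: [0.659, -0.0558, 0.1915]
tcp_rot: [3.138, 0.007, 0.048]
ft_force: [-0.6, 1.6, -1.3]
grip_width: 0.026
```

Emit:
carry_out:
  steps:
    - {"linear":[0,-0.5,0],"twist":[0,0,0],"claw":4}
    - {"linear":[0,0,-0.5],"twist":[0,0,0],"claw":5}
    - {"linear":[0,0,-2.5],"twist":[0,0,0],"claw":5}
    - {"linear":[0,0,-3],"twist":[0,0,0],"claw":5}
    - {"linear":[0,0,-3],"twist":[0,0,0],"claw":5}

```text
time_s: 15.98
tool_pos: [0.6566, -0.0498, 0.2772]
tcp_rot: [3.14, 0.018, 0.047]
ft_force: [0.6, -0.8, 0.5]
grip_width: 0.0505
```

Emit:
carry_out:
  steps:
    - {"linear":[0,0,0],"twist":[0,0,0],"claw":5}
    - {"linear":[0,0,0],"twist":[0,0,0],"claw":5}
    - {"linear":[0,0,0],"twist":[0,0,0],"claw":5}
    - {"linear":[0,0,0],"twist":[0,0,0],"claw":5}
    - {"linear":[0,0,0],"twist":[0,0,0],"claw":5}

```text
time_s: 16.4
tool_pos: [0.6614, -0.0481, 0.2892]
tcp_rot: [3.134, -0.001, 0.051]
ft_force: [-0.5, -0.0, -0.2]
grip_width: 0.0503
```

Emit:
carry_out:
  steps:
    - {"linear":[0,0,0],"twist":[0,0,0],"claw":5}
    - {"linear":[0,0,0],"twist":[0,0,0],"claw":5}
    - {"linear":[0,0,0],"twist":[0,0,0],"claw":5}
    - {"linear":[0,0,0],"twist":[0,0,0],"claw":5}
    - {"linear":[0,0,0],"twist":[0,0,0],"claw":5}

```text
time_s: 16.82
tool_pos: [0.6599, -0.0475, 0.2851]
tcp_rot: [3.136, 0.006, 0.051]
ft_force: [-0.1, -0.3, -1.0]
grip_width: 0.0504
```

```bash
cat > ptr.py <<'E'
from fit import *
def lean(im,xp=.62):
    h=cv2.cvtColor(im,cv2.COLOR_BGR2HSV); m=(((h[...,0]<6)|(h[...,0]>174))&(h[...,1]>170)&(h[...,2]>70)); m[:200]=0;m[270:]=0;m[:,:215]=0;m[:,265:]=0
    v,u=np.nonzero(m); P=[]
    for a,b in zip(u,v): o,d=ray('scene',(a,b)); P.append(o+d*(xp-o[0])/d[0])
    P=np.array(P); k=np.polyfit(P[:,2],P[:,1],1); return len(u),np.arctan(k[0]).round(4),P[P[:,2].argmin()].round(4),P[P[:,2].argmax()].round(4)
import sys
a=np.array(eyes.capture('scene'))[:,:,::-1]; cv2.imwrite('pics/a_%s.png'%sys.argv[1],a)
for n in('a.png','a_%s.png'%sys.argv[1]): print(n,lean(cv2.imread('pics/'+n)))
h=cv2.imread('pics/a_%s.png'%sys.argv[1]); g=cv2.cvtColor(h,cv2.COLOR_BGR2HSV); m=(g[...,0]>45)&(g[...,0]<75)&(g[...,1]>140)
m[:200]=0;m[270:]=0;m[:,:215]=0;m[:,265:]=0
v,u=np.nonzero(m); print('green',len(u),u.mean() if len(u) else 0,v.mean() if len(u) else 0)
h2=cv2.resize(h[180:330,210:360],(600,600),interpolation=cv2.INTER_CUBIC); h2[:240,360:]=cv2.resize(h[222:262,220:260],(240,240),interpolation=cv2.INTER_CUBIC)
cv2.imwrite('pics/p_%s.png'%sys.argv[1],h2)
E
python3 ptr.py 3
```

```text
a.png (33, np.float64(-0.0502), array([0.62  , 0.1131, 0.0624]), array([0.62  , 0.1067, 0.1489]))
a_3.png (27, np.float64(-0.0387), array([0.62  , 0.108 , 0.0855]), array([0.62  , 0.1065, 0.1518]))
green 10 240.8 253.1
```

View pics/p_3.png

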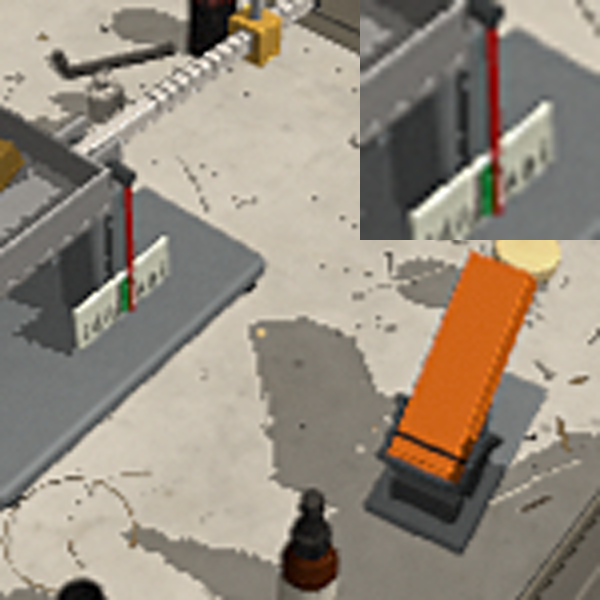

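```bash
cat > ptr2.py <<'E'
from fit import *
import sys
for n in sys.argv[1:]:
    im=cv2.imread('pics/'+n).astype(float); w=np.clip(im[...,2]-1.6*np.maximum(im[...,1],im[...,0])-10,0,None)
    uv=[]
    for v in range(225,262):
        s=w[v,232:258]
        if s.sum()>25: uv.append(((s*np.arange(232,258)).sum()/s.sum(),v,s.sum()))
    uv=np.array(uv); 
    for xp in(.61,.63):
        P=np.array([(lambda o,d:o+d*(xp-o[0])/d[0])(*ray('scene',q[:2])) for q in uv])
        k=np.polyfit(P[:,2],P[:,1],1); res=P[:,1]-np.polyval(k,P[:,2])
        print(n,xp,len(uv),'lean',np.arctan(k[0]).round(4),'+-',(res.std()/P[:,2].std()/np.sqrt(len(uv))).round(4),P[-1].round(4),P[0].round(4))
E
python3 ptr2.py a.png a_3.png
```

```text
a.png 0.61 29 lean -0.0571 +- 0.0031 [0.61   0.1219 0.0736] [0.61   0.1164 0.1653]
a.png 0.63 29 lean -0.0571 +- 0.0031 [0.63   0.1024 0.0425] [0.63   0.0966 0.1384]
a_3.png 0.61 25 lean -0.0449 +- 0.0022 [0.61   0.1181 0.0738] [0.61   0.1148 0.1641]
a_3.png 0.63 25 lean -0.0449 +- 0.0022 [0.63   0.0984 0.0427] [0.63   0.095  0.1372]
```

The pointer's line gives a lean of about -0.045 rad. The same method gave -0.057 at the start, where about -0.056 was expected. So the poise is about 11 mm too far out. I'll go back down, cage the knob and bring it back 11 mm. The picture also shows the tube well seated.

Emit:
carry_out:
  steps:
    - {"linear":[-0.2,0.4,2.5],"twist":[0,0,-0.02],"claw":5}
    - {"linear":[0,0,3],"twist":[0,0,0],"claw":5}
    - {"linear":[0,0,2],"twist":[0,0,0],"claw":5}
    - {"linear":[0,0,0],"twist":[0,0,0],"claw":5}

```text
time_s: 17.2
tool_pos: [0.6594, -0.0529, 0.2103]
tcp_rot: [3.134, 0.0, 0.072]
ft_force: [-1.3, 0.8, 0.1]
grip_width: 0.0499
```

```bash
python3 - <<'E'
from fit import *
M=R.from_euler('xyz',[np.pi,0,.03]).as_matrix()
rows([([.657,-.0515,.182],M)],v=5,w=.11)
eyes.capture('wrist');print([(np.round(q['location'],3),round(q['score'],2)) for q in eyes.spot_in('wrist','poise_knob')[:2]])
E
```

```text
1 rows; from [ 0.659 -0.053  0.21 ] to [ 0.657 -0.052  0.182]
 lin [-0.23, -0.17, 2.83] tw [0.008, -0.0, 0.042]
t 17.2
[(array([ 0.66 , -0.056,  0.159]), 0.84)]
```

Emit:
carry_out:
  steps:
    - {"linear":[-0.1,0,1.5],"twist":[0.004,0,0.03],"claw":5}
    - {"linear":[-0.1,0,1.2],"twist":[0,0,0.01],"claw":5}
    - {"linear":[0,0,0],"twist":[0,0,0],"claw":2.6}
    - {"linear":[0,0,0],"twist":[0,0,0],"claw":2.6}
    - {"linear":[0,0,0],"twist":[0,0,0],"claw":2.6}

```text
time_s: 17.72
tool_pos: [0.6638, -0.0544, 0.1954]
tcp_rot: [3.133, -0.017, 0.032]
ft_force: [-0.6, -0.4, 0.5]
grip_width: 0.026
```

Emit:
carry_out:
  steps:
    - {"linear":[-0.3,0,0.9],"twist":[0.004,0.01,0],"claw":2.6}
    - {"linear":[-0.2,0,0.5],"twist":[0,0,0],"claw":2.6}

```text
time_s: 17.88
tool_pos: [0.6614, -0.055, 0.1851]
tcp_rot: [3.135, -0.033, 0.034]
ft_force: [-0.1, 0.3, -1.0]
grip_width: 0.0259
```

```bash
python3 - <<'E'
from fit import *
s=telemetry.state();print(s['tool_pos'],s['ft_force'],s['grip_width'])
E
```

```text
[ 0.66139204 -0.05501796  0.18510968] [-0.08545802  0.25807031 -1.01091836] 0.025879699105785275
```

Emit:
carry_out:
  steps:
    - {"linear":[0,-0.7,0],"twist":[0,0,0],"claw":2.6}
    - {"linear":[0,-0.6,0],"twist":[0,0,0],"claw":2.6}
    - {"linear":[0,-0.3,0],"twist":[0,0,0],"claw":2.6}

```text
time_s: 18.13
tool_pos: [0.6612, -0.0394, 0.1866]
tcp_rot: [3.133, -0.034, 0.033]
ft_force: [-0.4, -2.2, 1.1]
grip_width: 0.026
```

```bash
python3 - <<'E'
from fit import *
s=telemetry.state();print(s['tool_pos'],s['ft_force'],s['grip_width'])
E
```

```text
[ 0.66115689 -0.03944209  0.18660523] [-0.40334066 -2.16893597  1.09497693] 0.02602735586962549
```

Emit:
carry_out:
  steps:
    - {"linear":[0,-0.4,0],"twist":[0,0,0],"claw":2.6}
    - {"linear":[0,0.3,0],"twist":[0,0,0],"claw":3.5}
    - {"linear":[0,0.2,0],"twist":[0,0,0],"claw":5}
    - {"linear":[0,0,-0.5],"twist":[0,0,0],"claw":5}
    - {"linear":[0,0,-3],"twist":[0,0,0],"claw":5}

```text
time_s: 18.55
tool_pos: [0.6571, -0.0371, 0.2168]
tcp_rot: [3.137, -0.024, 0.035]
ft_force: [0.2, -0.4, -1.0]
grip_width: 0.0497
```

Emit:
carry_out:
  steps:
    - {"linear":[0,0,-3],"twist":[0,0,0],"claw":5}
    - {"linear":[0,0,-3],"twist":[0,0,0],"claw":5}
    - {"linear":[0,0,0],"twist":[0,0,0],"claw":5}
    - {"linear":[0,0,0],"twist":[0,0,0],"claw":5}
    - {"linear":[0,0,0],"twist":[0,0,0],"claw":5}

```text
time_s: 18.97
tool_pos: [0.6581, -0.0376, 0.2878]
tcp_rot: [3.135, -0.034, 0.035]
ft_force: [0.2, 0.2, 0.0]
grip_width: 0.0498
```

Emit:
carry_out:
  steps:
    - {"linear":[0,0,0],"twist":[0,0,0],"claw":5}
    - {"linear":[0,0,0],"twist":[0,0,0],"claw":5}
    - {"linear":[0,0,0],"twist":[0,0,0],"claw":5}
    - {"linear":[0,0,0],"twist":[0,0,0],"claw":5}
    - {"linear":[0,0,0],"twist":[0,0,0],"claw":5}

```text
time_s: 19.38
tool_pos: [0.6566, -0.0375, 0.2836]
tcp_rot: [3.137, -0.028, 0.034]
ft_force: [-0.8, -0.0, -0.4]
grip_width: 0.0499
```

```bash
python3 ptr.py 4; python3 ptr2.py a_4.png; python3 - <<'E'
from fit import *
import time
eyes.capture('scene');eyes.capture('top')
for n in('poise_knob','nut','tube'):
  for c in('scene','top'): print(n,c,[(np.round(q['location'],3),round(q['score'],2)) for q in eyes.spot_in(c,n)[:1]])
E
```

```text
a.png (33, np.float64(-0.0502), array([0.62  , 0.1131, 0.0624]), array([0.62  , 0.1067, 0.1489]))
a_4.png (25, np.float64(0.0235), array([0.62  , 0.1025, 0.0638]), array([0.62  , 0.1034, 0.1495]))
green 7 241.0 253.0
a_4.png 0.61 25 lean 0.0243 +- 0.0031 [0.61   0.1127 0.076 ] [0.61   0.1141 0.1635]
a_4.png 0.63 25 lean 0.0243 +- 0.0031 [0.63   0.0928 0.045 ] [0.63   0.0942 0.1366]
poise_knob scene [(array([ 0.655, -0.032,  0.169]), 0.69)]
poise_knob top [(array([0.656, 0.18 , 0.173]), 0.58)]
nut scene [(array([0.655, 0.179, 0.192]), 0.73)]
nut top [(array([0.655, 0.167, 0.198]), 0.45)]
tube scene [(array([0.428, 0.048, 0.092]), 0.62)]
tube top []
```

View pics/p_4.png

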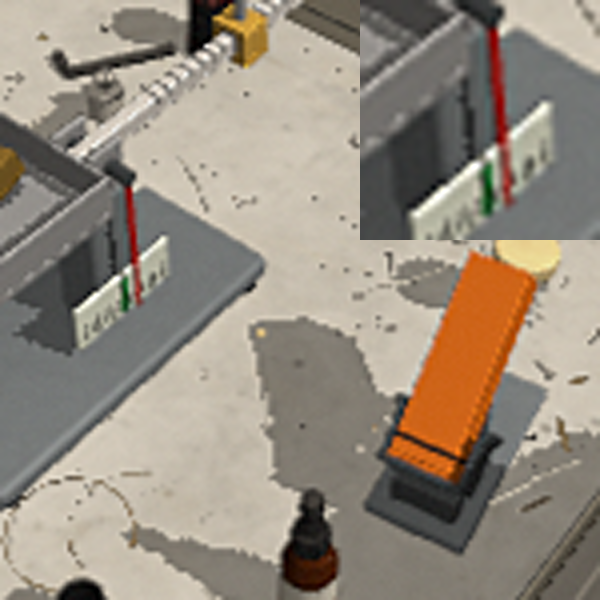

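The pointer is now right of the green mark: the line fit gives +0.024 rad, so the poise is about 6 mm short. The tube still sits right. I'll push it about 6 mm outward in smaller steps.

Emit:
carry_out:
  steps:
    - {"linear":[0,0,2.5],"twist":[0,0.02,0],"claw":5}
    - {"linear":[0,0,3],"twist":[0,0,0],"claw":5}
    - {"linear":[0,0,2.5],"twist":[0,0,0],"claw":5}
    - {"linear":[0,0,1.5],"twist":[0,0,0],"claw":4}
    - {"linear":[0,0,0],"twist":[0,0,0],"claw":2.6}

```text
time_s: 20.25
tool_pos: [0.6638, -0.0384, 0.1904]
tcp_rot: [3.134, -0.059, 0.035]
ft_force: [-0.9, 0.7, -0.7]
grip_width: 0.0291
```

Emit:
carry_out:
  steps:
    - {"linear":[0,0,0.2],"twist":[0,0,0],"claw":2.6}
    - {"linear":[0,0,0.2],"twist":[0,0,0],"claw":2.6}

```text
time_s: 20.42
tool_pos: [0.6641, -0.0384, 0.1867]
tcp_rot: [3.134, -0.058, 0.035]
ft_force: [0.1, -0.4, 0.4]
grip_width: 0.0262
```

Emit:
carry_out:
  steps:
    - {"linear":[-0.2,0.4,0],"twist":[0,0,0],"claw":2.6}
    - {"linear":[0,0.2,0],"twist":[0,0,0],"claw":2.6}
    - {"linear":[0,0,0],"twist":[0,0,0],"claw":2.6}

```text
time_s: 20.67
tool_pos: [0.6631, -0.0444, 0.1893]
tcp_rot: [3.135, -0.061, 0.036]
ft_force: [-1.1, 2.2, -1.7]
grip_width: 0.026
```

```bash
python3 - <<'E'
from fit import *
s=telemetry.state();print(s['tool_pos'],s['ft_force'],s['grip_width'])
E
python3 ptr.py 5|tail -1; python3 ptr2.py a_5.png
```

```text
[ 0.66306134 -0.04444434  0.1892692 ] [-1.11841541  2.17294505 -1.71292155] 0.02598648497289314
green 8 241.0 253.5
a_5.png 0.61 27 lean 0.0488 +- 0.0036 [0.61   0.1095 0.0732] [0.61   0.1141 0.1635]
a_5.png 0.63 27 lean 0.0488 +- 0.0036 [0.63   0.0894 0.0421] [0.63   0.0941 0.1366]
```

Emit:
carry_out:
  steps:
    - {"linear":[0,-0.3,0],"twist":[0,0,0],"claw":3.5}
    - {"linear":[0,0,0],"twist":[0,0,0],"claw":5}
    - {"linear":[0,0,-0.5],"twist":[0,0,0],"claw":5}
    - {"linear":[0,0,-2.5],"twist":[0,0,0],"claw":5}
    - {"linear":[0,0,-3],"twist":[0,0,0],"claw":5}

```text
time_s: 21.13
tool_pos: [0.6568, -0.0408, 0.246]
tcp_rot: [3.136, -0.053, 0.035]
ft_force: [0.6, 0.1, -0.1]
grip_width: 0.05
```

Emit:
carry_out:
  steps:
    - {"linear":[0,0,0],"twist":[0,0,0],"claw":5}
    - {"linear":[0,0,0],"twist":[0,0,0],"claw":5}
    - {"linear":[0,0,0],"twist":[0,0,0],"claw":5}
    - {"linear":[0,0,0],"twist":[0,0,0],"claw":5}
    - {"linear":[0,0,0],"twist":[0,0,0],"claw":5}

```text
time_s: 21.55
tool_pos: [0.6606, -0.0418, 0.2557]
tcp_rot: [3.131, -0.067, 0.035]
ft_force: [-0.2, 0.6, 0.2]
grip_width: 0.0497
```

Emit:
carry_out:
  steps:
    - {"linear":[0,0,0],"twist":[0,0,0],"claw":5}
    - {"linear":[0,0,0],"twist":[0,0,0],"claw":5}
    - {"linear":[0,0,0],"twist":[0,0,0],"claw":5}
    - {"linear":[0,0,0],"twist":[0,0,0],"claw":5}
    - {"linear":[0,0,0],"twist":[0,0,0],"claw":5}

```text
time_s: 21.97
tool_pos: [0.6592, -0.0415, 0.252]
tcp_rot: [3.133, -0.061, 0.035]
ft_force: [0.8, 0.1, -0.4]
grip_width: 0.0497
```

```bash
python3 ptr.py 6|tail -2; python3 ptr2.py a_6.png
```

```text
a_6.png (27, np.float64(0.0115), array([0.62  , 0.103 , 0.0572]), array([0.62  , 0.1065, 0.1518]))
green 8 241.0 253.5
a_6.png 0.61 24 lean 0.0111 +- 0.0025 [0.61   0.1132 0.0695] [0.61   0.1148 0.1641]
a_6.png 0.63 24 lean 0.0111 +- 0.0025 [0.63   0.0932 0.0382] [0.63   0.0949 0.1372]
```

```bash
sed -i 's/a_1.png/a_6.png/' f2.py; python3 f2.py; python3 - <<'E'
from h import *
a=cv2.imread('pics/a_6.png'); o=cv2.resize(a[170:380,150:360],(600,600),interpolation=cv2.INTER_CUBIC); cv2.imwrite('pics/z.png',o)
eyes.capture('scene');
for n in('nut','pan_floor','screw_jar','dropper_bottle','loupe','eyepiece'): print(n,[(np.round(q['location'],3),round(q['score'],2)) for q in eyes.spot_in('scene',n)[:2]])
E
```

```text
scene [ 307  243   37   58 1036] [325.59459459 271.18725869]
top [252 261  43  20 566] [272.72438163 269.96819788]
[ 0.43274828  0.04005171  0.08025935 -1.39844471] 0.13969047497173848
[ 0.4333239   0.03896255  0.07895236 -1.40046584] 0.1386679349419354
[ 0.43299225  0.03910652  0.07900495 -1.40585572] 0.137861952456093
scene 0.9340156669906798
top 0.9281223805532272
nut [(array([0.653, 0.179, 0.191]), 0.78)]
pan_floor [(array([0.663, 0.198, 0.173]), 0.55)]
screw_jar [(array([ 0.458, -0.072,  0.061]), 0.44), (array([0.649, 0.16 , 0.109]), 0.42)]
dropper_bottle [(array([0.438, 0.177, 0.05 ]), 0.65), (array([0.415, 0.08 , 0.009]), 0.57)]
loupe [(array([0.515, 0.264, 0.019]), 0.74), (array([0.653, 0.179, 0.192]), 0.16)]
eyepiece [(array([0.418, 0.266, 0.038]), 0.59)]
```

View pics/z.png

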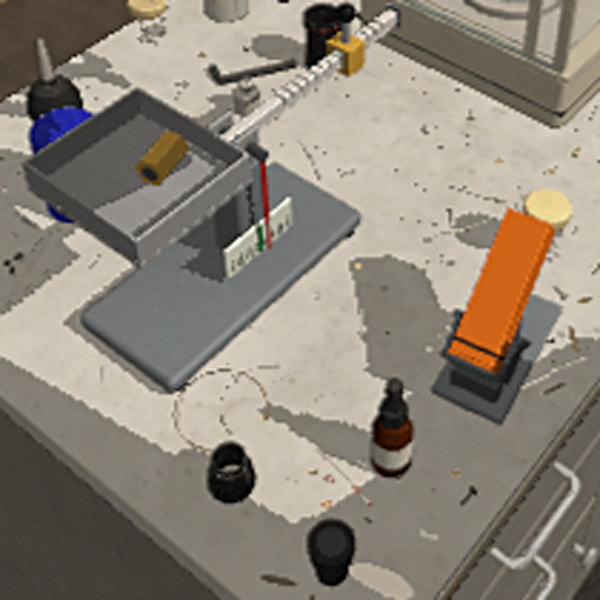

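The tube sits in its cradle at (500,290), fitted within about 3 mm of where it lay. The nut is in the pan at (162,157), the pointer at (268,245) is next to the green mark, and the bystanders stand unmoved. I'm handing it in.

```bash
python3 -c "
from plant import order; print(order.close_job())"
```

```text
the job is handed in; nothing more can be done
None
```

I tipped the nut into the scale's pan, put the empty tube back in its cradle and slid the poise until the beam was close to level. I handed in with the arm clear of everything, about 22 s into the 64 s. No verdict was reported.

**Last checks**
- **Beam:** the pointer line, fitted in the scene picture, gives a lean of about +0.011 rad; the limit is 0.03. It reads slightly heavy on the pan side. An earlier reading of +0.049 rad was taken with the gripper still touching the knob, so I did not use it.
- **Tube:** its fitted middle is about 2–3 mm from where it lay at the start; the limit is 12 mm. The fit assumes the 54° lean, so I judged the angle by eye in the picture only.
- **Nut:** it lies inside the pan in the last picture and in the network's detection.
- **Bystanders:** the screw jar, dropper bottle, loupe and eyepiece were found within about 5 mm of where they started. The 100 g weight was never reliably detected, and I did not identify or check it in any picture; the arm stayed high over that part of the bench.

**What went wrong on the way:** the first two poise settings were off, at -0.045 and then +0.024 rad, and I corrected both. The tube also caught a cradle lip on the way in. Wrist force peaked at about 45 N; the wrist limit is 120 N.

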